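# Take a spun tube out of the angle-head centrifuge and hold it upright

### The arm

A 6-joint arm with a two-finger parallel gripper is mounted at the origin on a cart in front of the work surface, level with it; the furniture and walls round the work are solid. World frame = base frame: x ahead of the robot, y to its left, z up, the work surface at z = 0. Lengths are in m, angles in rad, forces in N, time in s.
With the tool pointing down it reaches from about 0.225 to 0.875 m from the base axis. Payload 3.4 kg.
Tool frame: the origin (TCP) lies midway between the tips of the shut fingers; the grasp point (between the pads) lies 19 mm behind it; z points along the fingers, y is the direction in which the jaws open and shut (so a half turn about z gives the same grasp; the last joint's range is limited). The gripper opens to 85 mm and grips with 20 to 120 N. Pads are 22 mm wide; open, the fingers measure 114 mm over their backs; the gripper's body (76 mm by 85 mm) begins 54 mm behind the grasp point. The pads swing forward as they close: fully open they stand 13 mm farther back than shut.
Start: joints at [-1.295, 0.276, 1.505, -0, 1.361, -0.121], TCP at [0.222, -0.53, 0.231] pointing down, gripper open.
Joint ranges: [-2.89, 2.89], [-0.75, 2.08], [0.22, 2.7], [-1.18, 4.32], [0.11, 2.71], [-2.7, 2.7]. Speed limits (rad/s): [2.57, 2.57, 3.14, 3.14, 3.14, 3.14].

### API

Orientations are given as [roll, pitch, yaw] about the fixed x, y, z axes, in that order (R = Rz(yaw) Ry(pitch) Rx(roll)).
In Python, from bench import get_state, read_camera, camera_model, job_done gives the robot as it stands.
- The arm moves only by the shell command python3 -m crank 'ROWS' [FORCE]. ROWS is JSON, a list of rows, each an object with "dp": the shift along the world's x, y, z in m, a list of three; "turn": the turn about the world's z in rad; "fingers": the opening, from 0 (shut) to 1 (fully open). In form: [{"dp": [dx, dy, dz], "turn": turn, "fingers": fingers}, ...]. A call has exactly 5 rows; each row is the pose to reach, as a shift and turn from the pose commanded when the call began; what a row does not reach only later rows make up. A row lasts 1/10 s, in which the tool goes at most 50 mm and 8.59 degrees, less where a joint would pass 70% of its speed; a pose out of reach is approached as far as the arm can. A call with a gripper value outside its range is refused whole. The fingers move at their own pace and stop on an object; FORCE is the grip in N (left out, the last holds). Time passes only in rows, so rows that repeat a pose let the fingers close, or fill a call up. It gives the time, the measured TCP pose, the force and the opening at its end, in the units of the state.
- get_state(): the state, without advancing time (a new reading comes with each control period).
- read_camera(name): name is "side" or "top" or "wrist"; returns (picture, depth): 384x512x3 uint8, red, green, blue; 384x512 float32, m along the optical axis (not along the pixel's ray), 0 where there is no reading.
- camera_model(name): a dict with "vfov" (degrees; the focal length in pixels is half the picture's height over the tangent of half this angle, whatever the lens; pixels are square), "cx", "cy" (the principal point, pixels), "R" (3x3) and "t" (3): a world point X has camera coordinates R X + t; the wrist camera has in their place "T_tool_cam" (4x4, takes a point from camera to tool coordinates, whose origin is the TCP and whose axes are the flange's). Camera axes: x right, y down, z forward; pixel columns grow to the right and rows downward; lengths in m; the calibration is good to about 2 mm. A picture is of the moment at which its call begins: read the wrist's pose just before it. camera_model takes no time and is no camera call.
- job_done(): hands the job in, once; it reports no verdict.
The state is a dict: "time": time; "q": joint angles; "joint_velocities": joint speeds; "tau": joint torques, N m; "tcp_pos": TCP position; "ee_rot": TCP orientation; "force": force on the tool from outside, world axes, zero at the start; "torque": the same for the moment, N m; "grip_width": finger opening in m.
Only numpy, scipy, OpenCV 4.12 (cv2) and the standard library are available. Lean on these libraries where they do the work, as an engineer would, in place of code of your own. Each camera call takes 0.05 s, during which the arm holds its last target.

### The job

The run in the small white centrifuge is over: press its lid release button fully down and let it come back up, so that the clear lid springs open. Then draw the sample tube, the one in the far sleeve (on the lid hinge's side), out along its slanted sleeve, turn it upright with the cap on top so that the pellet stays at the tip, and finish while holding it still in the gripper like that, about a hand's breadth above the centrifuge. Never tip it farther over than it lay in the rotor, and leave the balance tube opposite in its sleeve.

Things in the scene. Friction and masses are not known exactly. Their poses are not given: they have to be found in the camera images.
- centrifuge: White bench centrifuge, fixed. Origin on the rotor's vertical axis at worktop height; z up, x towards the lid hinge (roughly away from the robot), y left. Deck 125 mm up, spanning x -134 to 140, y -200 to 134 mm, with a round chamber mouth 240 mm across. Right side (y -164): grey control strip; front to back a black knob (15 mm high, x -70), the release button, a display.
- rotor_hub (a point): Top of the rotor hub, on the centrifuge's vertical axis, 110 mm above the worktop. The rotor stands still and cannot turn. Six open sleeves (bore 19 mm, 68 mm deep) round it slant 45 degrees, mouths inwards and up; only the far (+x) and the near (-x) sleeve hold tubes.
- release_top (a point): Centre of the top of the lid release button: round, white, 22 mm across, its top 19 mm above the deck, in a round grey housing 38 mm wide, at x -15, y -164 mm of the centrifuge. Presses straight down.
- release (a joint): Travel of the release button in m: 0 up, 0.006 fully down; a spring (1.5 N at first, 5 N at full travel) returns it. The catch lets the lid go beyond about 0.004.
- lid (a joint): Angle of the round clear lid (247 mm across, 30 mm high, covers the chamber) in rad: 0 shut and latched, 1.6 fully open, standing on edge behind the chamber. Hinge along the centrifuge's y at x 131, z 133 mm. Once the catch lets go, a spring swings it open in about a second and keeps it open.
- sample_tube_mid (a point): Middle of the sample tube: capped 15 ml tube, 108 mm long, body 17 mm, cap 20 mm across and 12 mm long, about 30 g. z runs from tip to cap (x, y arbitrary); cap end +54 mm, tip -54 mm. At the start in the far sleeve at 45 degrees, cap leaning to the rotor's axis (towards the robot), loose in the bore; its last 38 mm with the cap stand out of the sleeve.
- balance_tube_mid (a point): Middle of the balance tube, of the same kind, mirrored in the near sleeve opposite, its cap leaning to the rotor's axis, away from the robot. The two caps' ends are about 68 mm apart across the axis. It stays where it is.

How it is judged:
On the way, in this order (a step that is already met when the one before it is completed fails the run):
1. the release button is pressed fully down (value of joint release above 0.005 m), for 0.02 s.
2. the button is let up again and the lid has sprung open (value of joint release below 0.001 m and value of joint lid above 1.3 rad), for 0.1 s.
3. the sample tube is drawn clear of the rotor in the gripper (contact force between the fingers and sample_tube above 0.3 N and contact force between sample_tube and centrifuge below 0.05 N and height (world z) of sample_tube_mid above 0.145 m), for 0.1 s.
At the end, for the whole second after the job is handed in: The gripper holds the sample tube still, cap up within 0.2 rad, its middle over 225 mm above the worktop, clear of the centrifuge; lid open beyond 1.3 rad, button up, balance tube within 12 mm of its start (all of step 2 and angle between sample_tube_mid's own z axis and vertical below 0.2 rad and height (world z) of sample_tube_mid above 0.225 m and contact force between the fingers and sample_tube above 0.3 N and contact force between sample_tube and centrifuge below 0.05 N and linear speed of sample_tube below 0.03 m/s and distance of balance_tube_mid from where it was at the start of the episode below 0.012 m); the arm keeps its last pose, push and grip.
It fails at once if the sample tube is tipped farther than it lay in the rotor (more than 65 degrees from upright) (angle between sample_tube_mid's own z axis and vertical above 1.134 rad).
It fails at once if the balance tube is pulled out of its sleeve (distance of balance_tube_mid from where it was at the start of the episode above 0.025 m).
It also fails if it takes over 48 s, if anything falls off the work surface, if the arm or the gripper's body presses on something with over 40 N, if the wrist force passes 120 N, or if a joint passes its speed limit or range.

## Working session

There is one attempt and no reset: what is moved stays moved. The work goes in short steps, Python scripts to look and compute and a shell command to move; the robot and the scene stay as the last step left them, time stands still between calls to the robot, and variables do not carry over. Pictures are saved under pics/ and viewed, and the job is handed in when it is done.

```bash
mkdir -p pics; ls; cat > h.py <<'E'
import numpy as np,cv2,json
from bench import *
def snap(n,tag):
    s=get_state(); im,d=read_camera(n)
    cv2.imwrite(f'pics/{tag}.png',cv2.cvtColor(im,cv2.COLOR_RGB2BGR)); np.savez(f'pics/{tag}.npz',im=im,d=d,tcp=s['tcp_pos'],rot=s['ee_rot'])
    return im,d,s
def K(m,h=384):
    f=h/2/np.tan(np.radians(m['vfov'])/2); return f,m['cx'],m['cy']
def ray(n,u,v):
    m=camera_model(n);f,cx,cy=K(m);R=np.array(m['R']);t=np.array(m['t'])
    return -R.T@t, R.T@np.array([(u-cx)/f,(v-cy)/f,1.])
def onz(n,u,v,z):
    o,d=ray(n,u,v); return o+d*(z-o[2])/d[2]
def dep(n,u,v,z):
    o,d=ray(n,u,v); return o+d*z
def proj(n,X):
    m=camera_model(n);f,cx,cy=K(m);c=np.array(m['R'])@X+np.array(m['t']); return np.array([f*c[0]/c[2]+cx,f*c[1]/c[2]+cy])
E
python3 - <<'E'
from h import *
for n in('side','top'):
    snap(n,n+'0'); m=camera_model(n); print(n,m['vfov'],m['cx'],m['cy'],-np.array(m['R']).T@np.array(m['t']),np.array(m['R'])[2]); print({k for k in m})
print(get_state())
E
```

```text
pics
side 47.88749473300779 254.55738370463973 188.55177458886922 [ 0.30008288 -0.51811504  0.45021113] [ 0.28723826  0.8660692  -0.40916785]
{'cx', 'R', 'vfov', 't', 'cy'}
top 46.33565081837207 264.3229671641893 190.9836130499116 [0.46106459 0.21240161 0.97878363] [ 0.13839189  0.00886634 -0.99033786]
{'cx', 'R', 'vfov', 't', 'cy'}
{'time': 0.1, 'q': array([-1.29500381e+00,  2.76529105e-01,  1.50605546e+00, -1.46030544e-05,
        1.36072653e+00, -1.20998767e-01]), 'joint_velocities': array([ 1.30788370e-03,  2.02734130e-04, -2.27835483e-03,  1.06422249e-03,
        2.03825945e-04,  4.96963037e-05]), 'tau': array([ 6.62384973e-04, -4.17700517e+01, -2.46404743e+01, -3.13751470e-04,
        5.80922293e-03, -2.06647819e-06]), 'tcp_pos': array([ 0.22206719, -0.5298396 ,  0.23050824]), 'ee_rot': array([-3.13988505e+00, -1.93250633e-04,  3.96794178e-01]), 'force': array([-0.38322707, -0.94161742, -0.65987102]), 'torque': array([0.05578544, 0.01097396, 0.01381786]), 'grip_width': 0.08531482724728004}
```

View pics/side0.png

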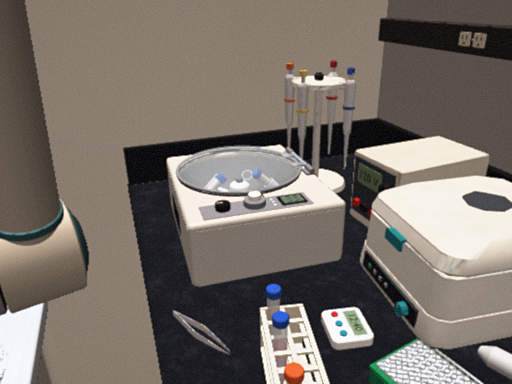

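View pics/top0.png

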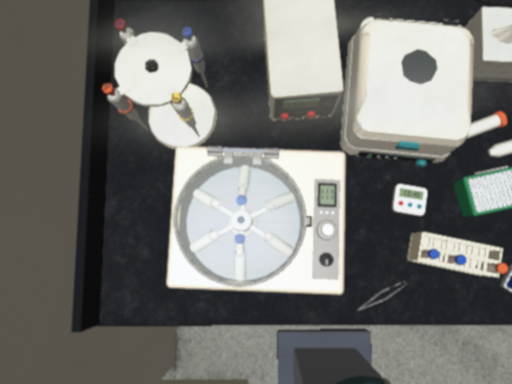

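The top view shows the centrifuge's white deck with its chamber ring around the hub at about (241,220). On its right are the display (327,195), the button (327,229) and the knob (326,259). The hinge is at the top, around (243,153). Next I'll measure the pose.

```bash
python3 - <<'E'
from h import *
z=np.load('pics/top0.npz');im=z['im'];d=z['d']
# white deck outline
hsv=cv2.cvtColor(im,cv2.COLOR_RGB2HSV)
m=((hsv[...,2]>150)&(hsv[...,1]<50)).astype(np.uint8)
m[:140]=0;m[:,:150]=0;m[:,360:]=0
o=np.stack(np.meshgrid(np.arange(512),np.arange(384)),-1)
cs,_=cv2.findContours(m,cv2.RETR_EXTERNAL,cv2.CHAIN_APPROX_NONE)
c=max(cs,key=cv2.contourArea); r=cv2.minAreaRect(c); print(r)
for p in cv2.boxPoints(r): print(p,onz('top',*p,.125))
for n,p in dict(hub=(241,220),rel=(327,229),knob=(326,259)).items():
    u,v=p; dd=d[v,u]; print(n,dd,dep('top',u,v,dd))
cv2.imwrite('pics/top0z.png',cv2.resize(cv2.cvtColor(im[140:300,160:360],cv2.COLOR_RGB2BGR),None,fx=4,fy=3.75,interpolation=cv2.INTER_CUBIC))
cv2.imwrite('pics/side0z.png',cv2.resize(cv2.cvtColor(np.load('pics/side0.npz')['im'][140:260,160:360],cv2.COLOR_RGB2BGR),None,fx=4,fy=4,interpolation=cv2.INTER_CUBIC))
E
```

```text
((250.9506378173828, 216.24407958984375), (189.80299377441406, 148.56561279296875), 2.2724497318267822)
[153.17834 286.7055 ] [0.40045322 0.42839312 0.125     ]
[159.06918 138.25671] [0.68543691 0.42585783 0.125     ]
[348.72293 145.78265] [0.66850867 0.05560559 0.125     ]
[342.8321  294.23145] [0.38602347 0.0746368  0.125     ]
hub 0.82407695 [0.52244298 0.26275471 0.15569459]
rel 0.8296727 [0.50594996 0.10413848 0.14631942]
knob 0.82863325 [0.45102548 0.10633983 0.13971345]
```

View pics/top0z.png

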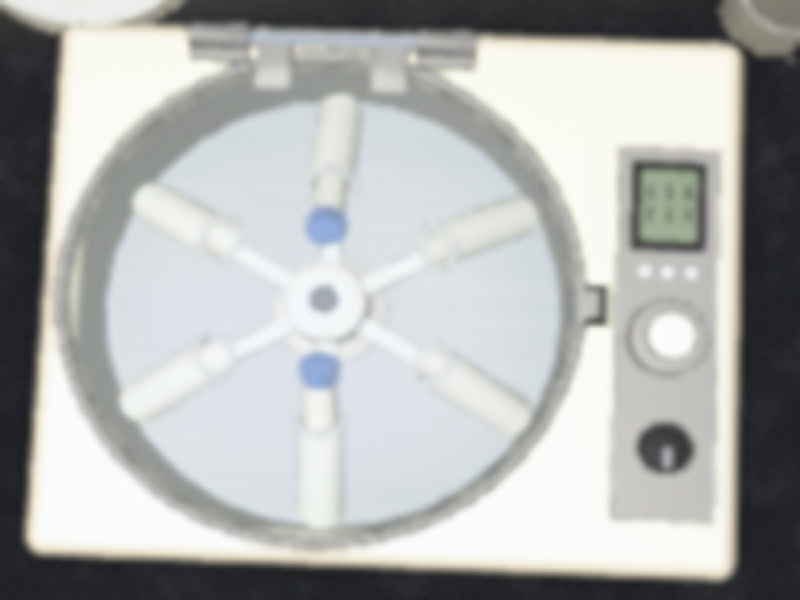

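View pics/side0z.png

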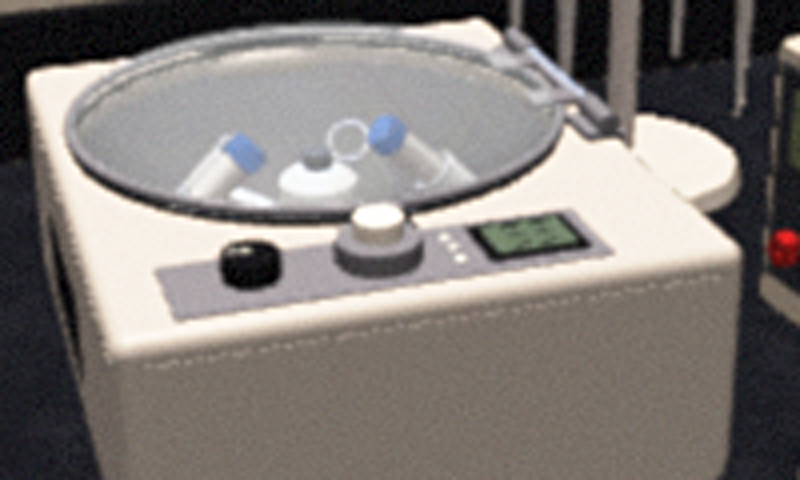

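```bash
python3 - <<'E'
from h import *
def cent(im,m,box):
    x0,y0,x1,y1=box; mm=np.zeros(m.shape,np.uint8); mm[y0:y1,x0:x1]=m[y0:y1,x0:x1]
    n,l,s,c=cv2.connectedComponentsWithStats(mm); i=1+np.argmax(s[1:,4]); return c[i],s[i]
T=np.load('pics/top0.npz')['im'];S=np.load('pics/side0.npz')['im']
def blue(im): 
    h=cv2.cvtColor(im,cv2.COLOR_RGB2HSV); return ((h[...,0]>100)&(h[...,0]<125)&(h[...,1]>70)).astype(np.uint8)
def white(im):
    h=cv2.cvtColor(im,cv2.COLOR_RGB2HSV); return ((h[...,2]>205)&(h[...,1]<60)).astype(np.uint8)
def tri(a,b):
    o1,d1=ray('top',*a);o2,d2=ray('side',*b)
    s=np.linalg.lstsq(np.stack([d1,-d2],1),o2-o1,rcond=None)[0]
    p,q=o1+s[0]*d1,o2+s[1]*d2; return (p+q)/2,np.linalg.norm(p-q)
R={}
for n,f,bt,bs in (('far',blue,(225,185,260,215),(247,160,270,185)),('near',blue,(225,225,260,255),(210,165,232,190)),('rel',white,(312,217,342,242),(243,186,268,206))):
    a,sa=cent(T,f(T),bt);b,sb=cent(S,f(S),bs); R[n],e=tri(a,b); print(n,a,sa,b,sb,R[n],e)
v=R['far']-R['near'];yaw=np.arctan2(v[1],v[0]);print('yaw',yaw)
# deck edges
h=cv2.cvtColor(T,cv2.COLOR_RGB2HSV); m=(h[...,2]>150)
rows=range(165,280,3); cols=list(range(185,215,3))+list(range(275,335,3))
L=[];Rr=[]
for r in rows:
    x=np.where(m[r,160:365])[0]+160; L.append((x[0],r));Rr.append((x[-1],r))
L=[next((c,r) for c in range(200,150,-1) if not m[r,c-3:c].any()) if 0 else p for p,r in zip(L,rows)]
for nm,P in(('L',L),('R',Rr)):
    W=np.array([onz('top',*p,.125)[:2] for p in P]);l=cv2.fitLine(W.astype(np.float32),cv2.DIST_HUBER,0,.01,.01).ravel();print(nm,l, np.arctan2(l[1],l[0]), W[::8])
c,s=np.cos(yaw),np.sin(yaw);Rz=np.array([[c,-s],[s,c]])
print('axis from rel',R['rel'][:2]-Rz@[-.015,-.164],'mid caps',(R['far']+R['near'])[:2]/2)
E
```

```text
far [240.83333333 199.9375    ] [237 196   8   8  48] [256.07142857 173.01785714] [252 169   9   9  56] [0.56430007 0.26584194 0.11431857] 0.000412817139298098
near [239.         238.31818182] [236 235   7   8  44] [220.76190476 177.57142857] [217 174   8   8  42] [0.49005392 0.26904568 0.11425252] 0.0006687304810688516
rel [327.456 228.976] [322 223  12  13 125] [254.03125 193.46875] [248 191  13   6  64] [0.50555914 0.10357878 0.14767028] 0.0007469386755201235
yaw -0.04312350637306062
L [ 0.9991996  -0.04000103  0.5389731   0.398214  ] -0.040011708 [[0.63199451 0.39522207]
 [0.58493428 0.39596512]
 [0.5385788  0.39861305]
 [0.49289815 0.39932021]
 [0.44788994 0.40190504]]
R [ 0.99924105 -0.03895326  0.531344    0.06926426] -0.03896312 [[0.63049745 0.06581448]
 [0.58360842 0.06709085]
 [0.5374143  0.06834831]
 [0.49190548 0.07147551]
 [0.44705468 0.07268261]]
axis from rel [0.52761526 0.26677966] mid caps [0.52717699 0.26744381]
```

```bash
python3 -m crank '[{"dp":[0.02,0.044,0],"turn":-0.087,"fingers":0},{"dp":[0.04,0.088,0],"turn":-0.174,"fingers":0},{"dp":[0.06,0.132,0],"turn":-0.261,"fingers":0},{"dp":[0.08,0.176,0],"turn":-0.348,"fingers":0},{"dp":[0.10,0.22,0],"turn":-0.437,"fingers":0}]' 30
```

```text
time: 0.6
tcp_pos: [0.3225, -0.3084, 0.231]
ee_rot: [-3.141, 0.0, -0.045]
force: [0.7, -0.4, 0.7]
grip_width: 0.0123
```

```bash
python3 -m crank '[{"dp":[0.018,0.042,0],"turn":0,"fingers":0},{"dp":[0.036,0.084,0],"turn":0,"fingers":0},{"dp":[0.055,0.126,0],"turn":0,"fingers":0},{"dp":[0.074,0.168,0],"turn":0,"fingers":0},{"dp":[0.093,0.21,0],"turn":0,"fingers":0}]'
python3 -m crank '[{"dp":[0.018,0.042,0],"turn":0,"fingers":0},{"dp":[0.036,0.084,0],"turn":0,"fingers":0},{"dp":[0.055,0.126,0],"turn":0,"fingers":0},{"dp":[0.074,0.165,0],"turn":0,"fingers":0},{"dp":[0.090,0.198,0],"turn":0,"fingers":0}]'
python3 - <<'E'
from h import *
im,d,s=snap('side','side1'); print(s['tcp_pos'],s['ee_rot'],s['force'],s['grip_width'],s['q'])
snap('wrist','wrist1'); print(camera_model('wrist'))
E
```

```text
time: 1.1
tcp_pos: [0.4154, -0.0985, 0.2312]
ee_rot: [3.141, -0.0, -0.04]
force: [0.7, -1.0, 0.5]
grip_width: -0.0
time: 1.6
tcp_pos: [0.5056, 0.1, 0.231]
ee_rot: [-3.142, 0.0, -0.039]
force: [0.9, -0.6, 0.5]
grip_width: -0.0003
[0.50558324 0.10000079 0.23096573] [-3.14151862e+00  4.15988763e-04 -3.88412048e-02] [ 0.8991926  -0.62005067  0.51996649] -0.0003081437073026125 [6.01218289e-02 1.86409180e-01 1.62783550e+00 1.18243322e-04
 1.32775462e+00 1.66973090e+00]
{'vfov': 69.73364477151614, 'cx': 258.3225054415261, 'cy': 190.5000538666475, 'T_tool_cam': array([[-2.90933173e-04, -9.58993718e-01, -2.83427176e-01,
         7.28339937e-02],
       [ 9.99999804e-01, -4.36320675e-04,  4.49835728e-04,
         1.00855895e-03],
       [-5.55054774e-04, -2.83426990e-01,  9.58993657e-01,
        -1.43298657e-01],
       [ 0.00000000e+00,  0.00000000e+00,  0.00000000e+00,
         1.00000000e+00]])}
```

View pics/side1.png

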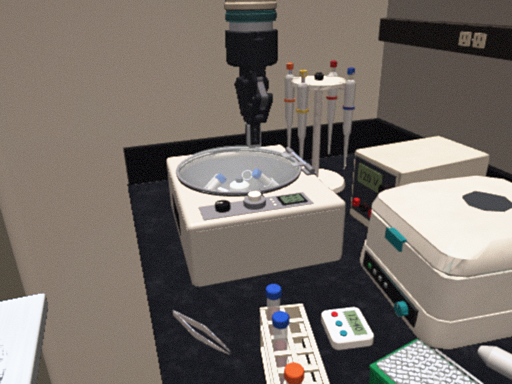

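View pics/wrist1.png

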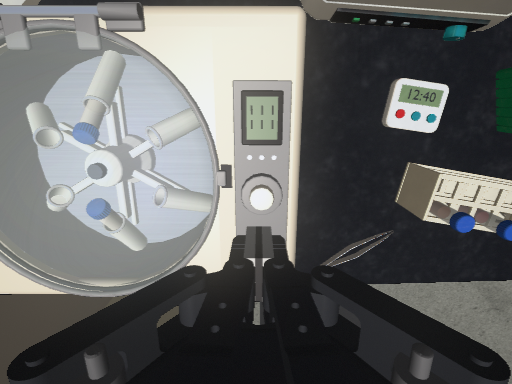

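```bash
cat >> h.py <<'E'
from scipy.spatial.transform import Rotation as Ro
def wray(u,v,tcp,rot):
    m=camera_model('wrist');f,cx,cy=K(m);T=np.array(m['T_tool_cam']);R=Ro.from_euler('xyz',rot).as_matrix()
    o=R@T[:3,3]+tcp; return o,R@T[:3,:3]@np.array([(u-cx)/f,(v-cy)/f,1.])
E
python3 - <<'E'
from h import *
z=np.load('pics/wrist1.npz')
for (u,v,h) in ((261,199,.144),(96.5,169,.11)):
    o,d=wray(u,v,z['tcp'],z['rot']); print(o+d*(h-o[2])/d[2], o+d*z['d'][v,int(u)])
E
```

```text
[0.50548518 0.10174994 0.144     ] [0.50766408 0.10170019 0.15067213]
[0.53103907 0.26209603 0.11      ] [0.53896249 0.23624062 0.15217094]
```

```bash
python3 -m crank '[{"dp":[0,0.001,-0.04],"turn":0,"fingers":0},{"dp":[0,0.001,-0.075],"turn":0,"fingers":0},{"dp":[0,0.001,-0.082],"turn":0,"fingers":0},{"dp":[0,0.001,-0.086],"turn":0,"fingers":0},{"dp":[0,0.001,-0.088],"turn":0,"fingers":0}]'
```

```text
time: 2.2
tcp_pos: [0.5052, 0.0981, 0.1445]
ee_rot: [3.141, -0.0, -0.041]
force: [-3.1, -0.2, 4.3]
grip_width: -0.0002
```

```bash
python3 -m crank '[{"dp":[0,0.002,-0.003],"turn":0,"fingers":0},{"dp":[0,0.002,-0.005],"turn":0,"fingers":0},{"dp":[0,0.002,-0.006],"turn":0,"fingers":0},{"dp":[0,0.002,-0.007],"turn":0,"fingers":0},{"dp":[0,0.002,-0.007],"turn":0,"fingers":0}]'
```

```text
time: 2.7
tcp_pos: [0.5068, 0.0998, 0.1417]
ee_rot: [3.14, -0.006, -0.04]
force: [-7.3, -4.5, 25.2]
grip_width: -0.0001
```

```bash
python3 - <<'E'
from h import *
im,d,s=snap('side','side2'); print(s['tcp_pos'],s['force'])
cv2.imwrite('pics/side2z.png',cv2.resize(cv2.cvtColor(im[60:260,140:360],cv2.COLOR_RGB2BGR),None,fx=3,fy=3,interpolation=cv2.INTER_CUBIC))
E
```

```text
[0.50675405 0.09982911 0.14169117] [-7.25816715 -4.48096016 25.24768211]
```

View pics/side2z.png

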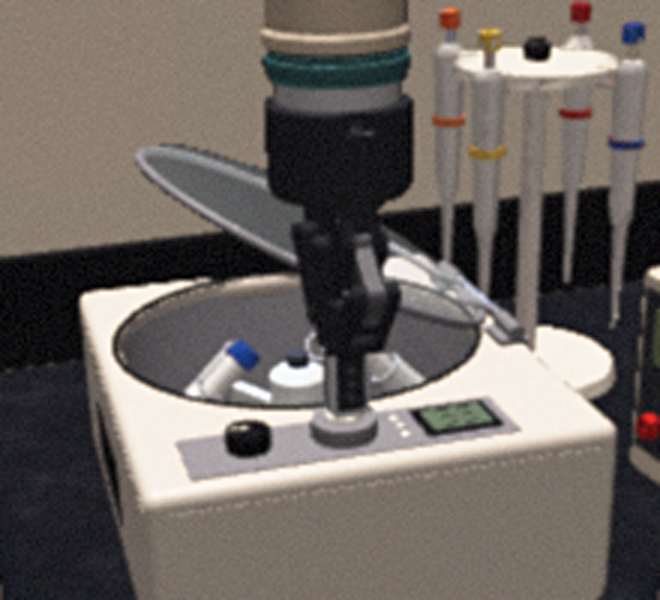

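```bash
python3 -m crank '[{"dp":[0,0,0.008],"turn":0,"fingers":0},{"dp":[0,-0.005,0.02],"turn":0,"fingers":0},{"dp":[0,-0.02,0.05],"turn":0,"fingers":0},{"dp":[0,-0.05,0.06],"turn":0,"fingers":0},{"dp":[0,-0.09,0.07],"turn":0,"fingers":0}]'
python3 - <<'E'
from h import *
im,d,s=snap('side','side3'); print(s['tcp_pos'],s['force'])
cv2.imwrite('pics/side3z.png',cv2.resize(cv2.cvtColor(im[60:260,140:360],cv2.COLOR_RGB2BGR),None,fx=3,fy=3,interpolation=cv2.INTER_CUBIC))
E
```

```text
time: 3.25
tcp_pos: [0.5066, 0.0105, 0.2083]
ee_rot: [-3.141, -0.004, -0.038]
force: [0.4, -0.0, 0.1]
grip_width: 0.0005
[0.50658649 0.01049061 0.2083416 ] [ 0.42477865 -0.03367942  0.13534564]
```

View pics/side3z.png

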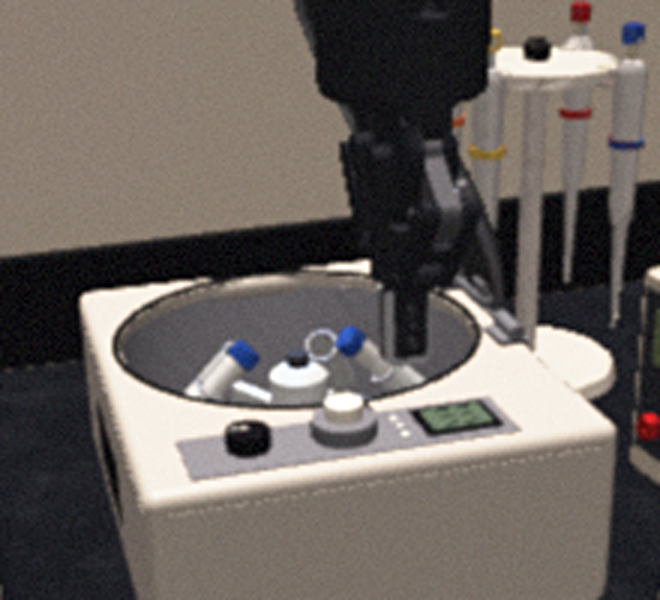

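The clear lid has sprung open and the button is up again, its white top at about (345,403). I'll turn the gripper half round so the wrist camera faces away from the open lid.

```bash
python3 -m crank '[{"dp":[-0.006,0.01,0.02],"turn":0.14,"fingers":0},{"dp":[-0.012,0.02,0.04],"turn":0.28,"fingers":0.2},{"dp":[-0.018,0.03,0.06],"turn":0.42,"fingers":0.47},{"dp":[-0.024,0.04,0.06],"turn":0.56,"fingers":0.47},{"dp":[-0.03,0.05,0.06],"turn":0.70,"fingers":0.47}]'
python3 -m crank '[{"dp":[0,0.02,0],"turn":0.14,"fingers":0.47},{"dp":[0,0.04,0],"turn":0.28,"fingers":0.47},{"dp":[0,0.06,0],"turn":0.42,"fingers":0.47},{"dp":[0,0.08,0],"turn":0.56,"fingers":0.47},{"dp":[0,0.10,0],"turn":0.70,"fingers":0.47}]'
python3 -m crank '[{"dp":[0,0.02,0],"turn":0.14,"fingers":0.47},{"dp":[0,0.04,0],"turn":0.28,"fingers":0.47},{"dp":[0,0.06,0],"turn":0.42,"fingers":0.47},{"dp":[0,0.08,0],"turn":0.56,"fingers":0.47},{"dp":[0,0.105,0],"turn":0.70,"fingers":0.47}]'
python3 -m crank '[{"dp":[0,0,0],"turn":0.14,"fingers":0.47},{"dp":[0,0,0],"turn":0.28,"fingers":0.47},{"dp":[0,0,0],"turn":0.42,"fingers":0.47},{"dp":[0,0,0],"turn":0.56,"fingers":0.47},{"dp":[0,0,0],"turn":0.70,"fingers":0.47}]'
python3 -m crank '[{"dp":[0,0,0],"turn":0.14,"fingers":0.47},{"dp":[0,0,0],"turn":0.28,"fingers":0.47},{"dp":[0,0,0],"turn":0.3416,"fingers":0.47},{"dp":[0.02,0,0],"turn":0.3416,"fingers":0.47},{"dp":[0.04,0,0],"turn":0.3416,"fingers":0.47}]'
python3 - <<'E'
from h import *
snap('wrist','wrist4'); im,d,s=snap('side','side4'); print(s['tcp_pos'],s['ee_rot'],s['grip_width'],s['q'])
cv2.imwrite('pics/side4z.png',cv2.resize(cv2.cvtColor(im[60:260,140:360],cv2.COLOR_RGB2BGR),None,fx=3,fy=3,interpolation=cv2.INTER_CUBIC))
E
```

```text
time: 3.8
tcp_pos: [0.4761, 0.0609, 0.2679]
ee_rot: [3.139, -0.003, 0.665]
force: [-0.2, 0.1, -0.2]
grip_width: 0.04
time: 4.3
tcp_pos: [0.4759, 0.1615, 0.267]
ee_rot: [3.14, -0.001, 1.365]
force: [0.1, 0.1, -0.3]
grip_width: 0.0398
time: 4.8
tcp_pos: [0.4759, 0.2663, 0.267]
ee_rot: [3.14, 0.0, 2.065]
force: [-0.1, -0.6, -0.3]
grip_width: 0.04
time: 5.3
tcp_pos: [0.4759, 0.2659, 0.2669]
ee_rot: [3.14, 0.001, 2.765]
force: [-0.2, 0.0, 0.5]
grip_width: 0.0404
time: 5.8
tcp_pos: [0.516, 0.2659, 0.2673]
ee_rot: [3.14, 0.002, 3.102]
force: [0.3, 1.1, -0.0]
grip_width: 0.0407
[0.52008981 0.26578458 0.26679132] [3.14019023 0.00589778 3.10038177] 0.040475670809046536 [ 3.53947478e-01  2.69293929e-01  1.42672440e+00 -9.84478850e-04
  1.43959124e+00 -1.17551623e+00]
```

View pics/side4z.png

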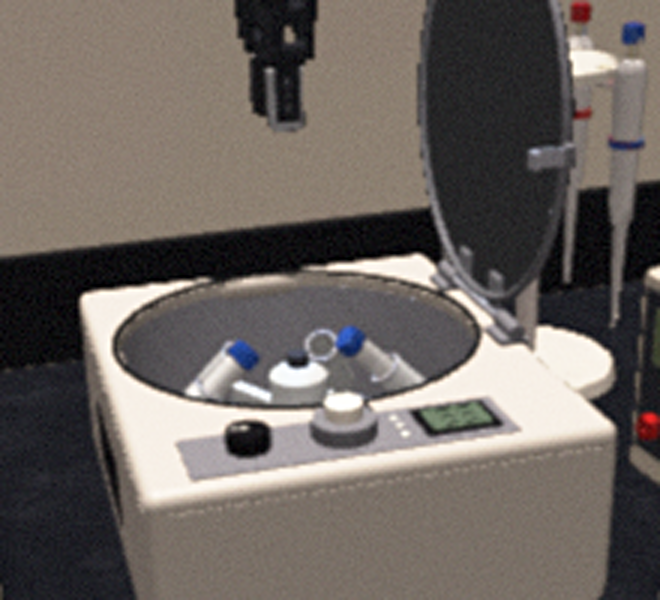

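View pics/wrist4.png

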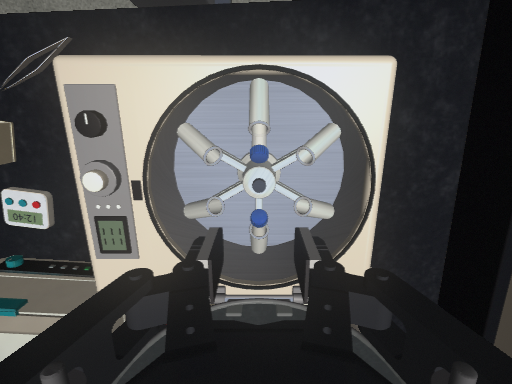

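The side view shows the lid fully open, and the far cap at zoom (350,340). In the wrist view the far cap is at (259,217) and the hub at (259,184). Next I'll refine the cap position.

```bash
python3 - <<'E'
from h import *
def cent(im,box):
    h=cv2.cvtColor(im,cv2.COLOR_RGB2HSV); m=((h[...,0]>100)&(h[...,0]<125)&(h[...,1]>110)).astype(np.uint8)
    x0,y0,x1,y1=box; mm=np.zeros_like(m); mm[y0:y1,x0:x1]=m[y0:y1,x0:x1]
    n,l,s,c=cv2.connectedComponentsWithStats(mm); i=1+np.argmax(s[1:,4]); return c[i],s[i],l==i
W=np.load('pics/wrist4.npz');S=np.load('pics/side4.npz');print(W['tcp'],W['rot'])
for n,bw,bs in(('far',(245,205,275,230),(247,160,270,185)),('near',(245,142,275,165),(210,165,232,190))):
    a,sa,la=cent(W['im'],bw);b,sb,lb=cent(S['im'],bs)
    o1,d1=wray(*a,W['tcp'],W['rot']);o2,d2=ray('side',*b)
    s=np.linalg.lstsq(np.stack([d1,-d2],1),o2-o1,rcond=None)[0];p,q=o1+s[0]*d1,o2+s[1]*d2
    print(n,a,sa,b,sb,(p+q)/2,np.linalg.norm(p-q),'wdepth',o1+d1*np.median(W['d'][la]),'sdepth',dep('side',*b,np.median(S['d'][lb])))
    ys,xs=np.where(la); P=np.array([np.array(wray(x,y,W['tcp'],W['rot'])[0])+wray(x,y,W['tcp'],W['rot'])[1]*W['d'][y,x] for x,y in zip(xs,ys)]); print(P.min(0),P.max(0))
    ys,xs=np.where(lb); P=np.array([dep('side',x,y,S['d'][y,x]) for x,y in zip(xs,ys)]); print(P.min(0),P.max(0))
o,d=wray(259,184,W['tcp'],W['rot']);print('hub',o+d*(.11-o[2])/d[2], o+d*W['d'][184,259])
E
```

```text
[0.51603406 0.26591162 0.2673478 ] [3.14031565e+00 2.16283121e-03 3.10169807e+00]
far [258.4875     217.69166667] [251 209  16  18 240] [256.11594203 173.14492754] [252 169  10  10  69] [0.56408024 0.26326179 0.11538471] 0.001605921753553664 wdepth [0.5635242  0.26319145 0.11884356] sdepth [0.5623973  0.26056445 0.11628988]
[0.55550335 0.25418169 0.11126669] [0.57465669 0.27191303 0.124665  ]
[0.55469732 0.25328426 0.07896223] [0.59375752 0.36857855 0.12374914]
near [258.61172161 153.51282051] [250 145  18  18 273] [220.91071429 177.83928571] [216 173  10  10  56] [0.49014582 0.26637072 0.11485836] 0.0015849599498214402 wdepth [0.49014593 0.26625923 0.11986919] sdepth [0.48829202 0.26201817 0.11665422]
[0.48142906 0.25693395 0.11246526] [0.50077466 0.2753739  0.12446209]
[0.48002025 0.256941   0.10705925] [0.49658159 0.27246844 0.12400683]
hub [0.52626039 0.2652743  0.11      ] [0.52599941 0.26528166 0.11095671]
```

```bash
python3 -m crank '[{"dp":[0.025,-0.001,-0.01],"turn":0,"fingers":0.47},{"dp":[0.049,-0.002,-0.05],"turn":0,"fingers":0.47},{"dp":[0.049,-0.002,-0.09],"turn":0,"fingers":0.47},{"dp":[0.049,-0.002,-0.117],"turn":0,"fingers":0.47},{"dp":[0.049,-0.002,-0.117],"turn":0,"fingers":0.47}]'
python3 - <<'E'
from h import *
snap('wrist','wrist5'); im,d,s=snap('side','side5'); print(s['tcp_pos'],s['ee_rot'],s['grip_width'],s['force'])
cv2.imwrite('pics/side5z.png',cv2.resize(cv2.cvtColor(im[60:260,140:360],cv2.COLOR_RGB2BGR),None,fx=3,fy=3,interpolation=cv2.INTER_CUBIC))
E
```

```text
time: 6.4
tcp_pos: [0.5609, 0.2626, 0.1452]
ee_rot: [-3.139, -0.009, 3.101]
force: [-0.9, -0.6, -0.4]
grip_width: 0.04
[0.56277607 0.26332427 0.14801181] [-3.14052009 -0.00393398  3.10121931] 0.03998012903862528 [0.07624586 0.69128437 0.31779031]
```

View pics/side5z.png

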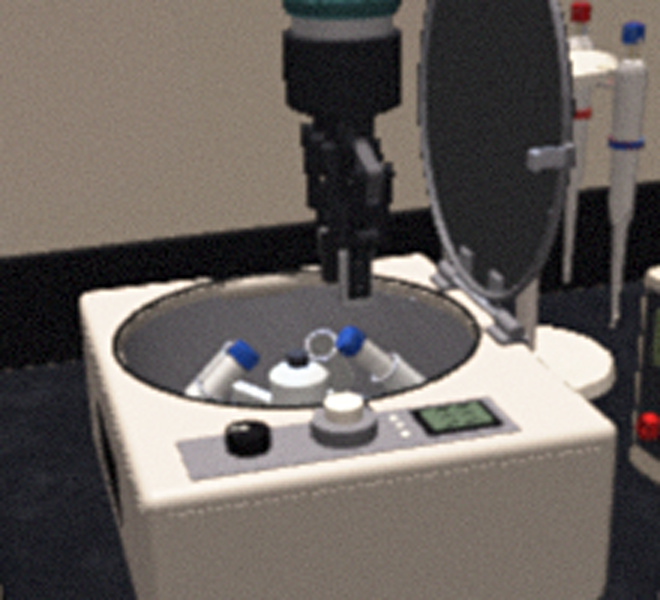

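View pics/wrist5.png

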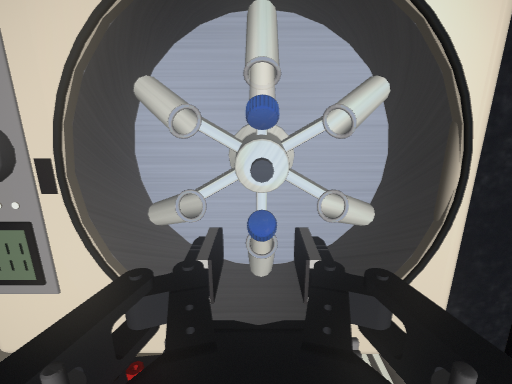

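```bash
python3 - <<'E'
from h import *
W=np.load('pics/wrist5.npz');h=cv2.cvtColor(W['im'],cv2.COLOR_RGB2HSV); m=((h[...,0]>100)&(h[...,0]<125)&(h[...,1]>110)).astype(np.uint8);m[:200]=0;m[250:]=0;m[:,:235]=0;m[:,290:]=0
n,l,s,c=cv2.connectedComponentsWithStats(m);i=1+np.argmax(s[1:,4]);print(W['tcp'],c[i],s[i])
def pt(u,v): 
    o,d=wray(u,v,W['tcp'],W['rot']); return o+d*W['d'][v,u]
ys,xs=np.where(l==i);P=np.array([pt(x,y) for x,y in zip(xs,ys)]);P=P[P[:,2]>.1];print(P.min(0),P.max(0),np.percentile(P,[2,98],axis=0))
a=P[:,0]*.7071-P[:,2]*.7071 # along tube away from cap end
# cap-end face plane
q=P[a<np.percentile(a,40)];print(q.mean(0))
print('hub',pt(262,170))
E
```

```text
[0.56092286 0.2626054  0.1451542 ] [261.46478873 225.18309859] [247 210  30  31 710]
[0.49080967 0.25339714 0.11090889] [0.57527093 0.27316693 0.28909475] [[0.55610666 0.25480667 0.11197471]
 [0.57384907 0.27195504 0.12408791]]
[0.56125928 0.26291467 0.11978692]
hub [0.52788301 0.26515354 0.11054413]
```

```bash
python3 -m crank '[{"dp":[0.003,0,-0.015],"turn":0,"fingers":0.47},{"dp":[0.003,0,-0.03],"turn":0,"fingers":0.47},{"dp":[0.003,0,-0.045],"turn":0,"fingers":0.47},{"dp":[0.003,0,-0.056],"turn":0,"fingers":0.47},{"dp":[0.003,0,-0.056],"turn":0,"fingers":0.47}]'
python3 -m crank '[{"dp":[0,0,0],"turn":0,"fingers":0.47},{"dp":[0,0,0],"turn":0,"fingers":0.3},{"dp":[0,0,0],"turn":0,"fingers":0.1},{"dp":[0,0,0],"turn":0,"fingers":0.1},{"dp":[0,0,0],"turn":0,"fingers":0.1}]' 30
python3 - <<'E'
from h import *
im,d,s=snap('side','side6'); print(s['tcp_pos'],s['ee_rot'],s['grip_width'],s['force'])
cv2.imwrite('pics/side6z.png',cv2.resize(cv2.cvtColor(im[60:260,140:360],cv2.COLOR_RGB2BGR),None,fx=3,fy=3,interpolation=cv2.INTER_CUBIC))
E
```

```text
time: 7.0
tcp_pos: [0.5667, 0.2635, 0.0925]
ee_rot: [-3.141, -0.001, 3.101]
force: [0.5, -0.0, 0.3]
grip_width: 0.04
time: 7.5
tcp_pos: [0.5677, 0.2639, 0.0942]
ee_rot: [3.141, 0.001, 3.101]
force: [-0.8, 0.6, 3.6]
grip_width: 0.0191
[0.56770805 0.26390731 0.09419691] [3.14075033e+00 1.46305655e-03 3.10135767e+00] 0.019108574410083953 [-0.78788145  0.57038545  3.60921389]
```

View pics/side6z.png

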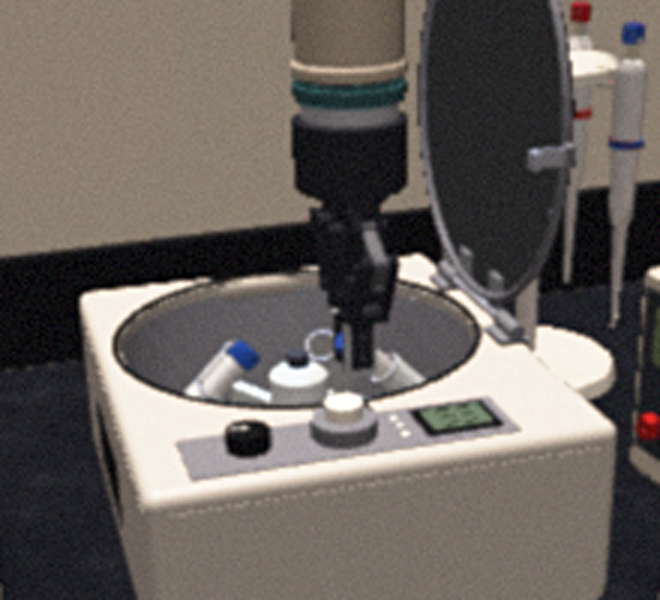

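The fingers have closed on the cap at a width of 19.1 mm. Next I draw along the sleeve.

```bash
python3 -m crank '[{"dp":[-0.0057,0.0002,0.0057],"turn":0,"fingers":0.1},{"dp":[-0.0113,0.0005,0.0113],"turn":0,"fingers":0.1},{"dp":[-0.017,0.0007,0.017],"turn":0,"fingers":0.1},{"dp":[-0.0226,0.0009,0.0226],"turn":0,"fingers":0.1},{"dp":[-0.0283,0.0011,0.0283],"turn":0,"fingers":0.1}]'
python3 - <<'E'
from h import *
im,d,s=snap('side','side7'); print(s['tcp_pos'],s['ee_rot'],s['grip_width'],s['force'])
cv2.imwrite('pics/side7z.png',cv2.resize(cv2.cvtColor(im[60:260,140:360],cv2.COLOR_RGB2BGR),None,fx=3,fy=3,interpolation=cv2.INTER_CUBIC))
E
```

```text
time: 8.05
tcp_pos: [0.5382, 0.2648, 0.1222]
ee_rot: [3.142, -0.0, 3.102]
force: [0.4, 0.6, 0.0]
grip_width: 0.0191
[0.53817349 0.26475611 0.12215912] [ 3.14154606e+00 -1.52148548e-04  3.10154540e+00] 0.019075184668761676 [0.38409427 0.61303948 0.00738441]
```

View pics/side7z.png

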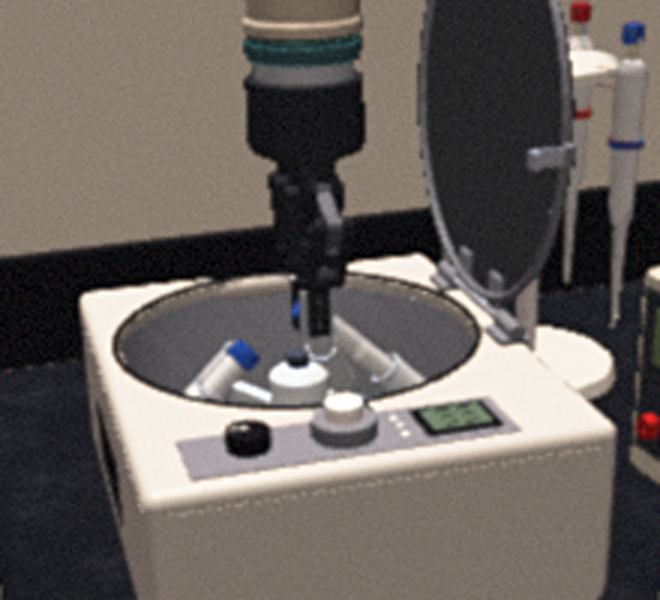

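The side view shows the tube drawn about 40 mm out, still at 45° with its lower end in the sleeve at about zoom (395,370). I'll draw a bit more, then swing the grip over the sleeve lip so the tube pivots upright in the jaws.

```bash
python3 -m crank '[{"dp":[-0.0057,0.0002,0.0057],"turn":0,"fingers":0.1},{"dp":[-0.0114,0.0004,0.0114],"turn":0,"fingers":0.1},{"dp":[-0.007,0.0003,0.016],"turn":0,"fingers":0.1},{"dp":[-0.0022,0.0001,0.0207],"turn":0,"fingers":0.1},{"dp":[0.003,-0.0001,0.025],"turn":0,"fingers":0.1}]'
python3 - <<'E'
from h import *
im,d,s=snap('side','side8'); print(s['tcp_pos'],s['ee_rot'],s['grip_width'],s['force'])
cv2.imwrite('pics/side8z.png',cv2.resize(cv2.cvtColor(im[60:260,140:360],cv2.COLOR_RGB2BGR),None,fx=3,fy=3,interpolation=cv2.INTER_CUBIC))
E
```

```text
time: 8.6
tcp_pos: [0.5416, 0.2645, 0.1467]
ee_rot: [-3.141, -0.002, 3.101]
force: [-0.9, 0.9, -0.7]
grip_width: 0.0191
[0.54159923 0.2644893  0.1466735 ] [-3.14122082e+00 -1.85596268e-03  3.10131391e+00] 0.019110872372158375 [-0.85167544  0.9073606  -0.72811351]
```

View pics/side8z.png

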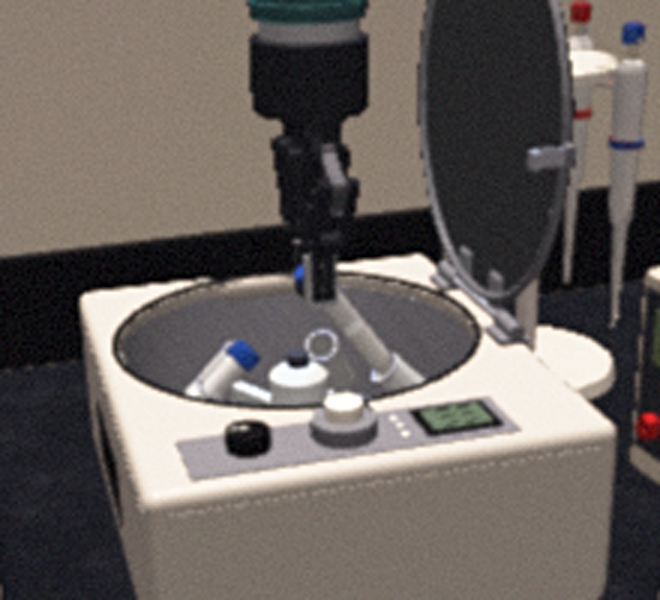

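The tube is swinging upright, now roughly 35–40° from vertical, with its tip still under the sleeve lip at about (395,372). I'll keep going.

```bash
python3 -m crank '[{"dp":[0.0044,-0.0002,0.0034],"turn":0,"fingers":0.1},{"dp":[0.0095,-0.0004,0.0067],"turn":0,"fingers":0.1},{"dp":[0.015,-0.0006,0.0097],"turn":0,"fingers":0.1},{"dp":[0.020,-0.0008,0.012],"turn":0,"fingers":0.1},{"dp":[0.025,-0.001,0.014],"turn":0,"fingers":0.1}]'
python3 -m crank '[{"dp":[0.006,-0.0002,0.0018],"turn":0,"fingers":0.1},{"dp":[0.012,-0.0005,0.0033],"turn":0,"fingers":0.1},{"dp":[0.0175,-0.0007,0.0043],"turn":0,"fingers":0.1},{"dp":[0.0225,-0.0009,0.0048],"turn":0,"fingers":0.1},{"dp":[0.0225,-0.0009,0.0048],"turn":0,"fingers":0.1}]'
python3 - <<'E'
from h import *
im,d,s=snap('side','side9'); print(s['tcp_pos'],s['ee_rot'],s['grip_width'],s['force'])
cv2.imwrite('pics/side9z.png',cv2.resize(cv2.cvtColor(im[60:260,140:360],cv2.COLOR_RGB2BGR),None,fx=3,fy=3,interpolation=cv2.INTER_CUBIC))
E
```

```text
time: 9.15
tcp_pos: [0.5668, 0.2636, 0.1606]
ee_rot: [-3.141, -0.001, 3.101]
force: [-2.6, 0.4, -1.0]
grip_width: 0.0188
time: 9.65
tcp_pos: [0.5912, 0.2627, 0.1662]
ee_rot: [3.141, 0.003, 3.101]
force: [-1.6, -0.3, 3.4]
grip_width: 0.0193
[0.59120008 0.26266369 0.16619356] [3.14115018e+00 2.95557803e-03 3.10109345e+00] 0.019267622656571795 [-1.55600724 -0.3229766   3.36393522]
```

View pics/side9z.png

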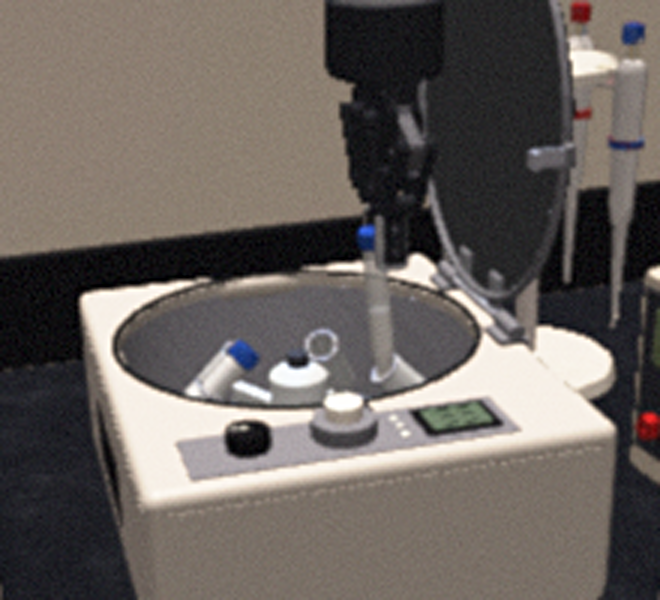

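The tube now stands nearly upright. In the side view the cap is at zoom (367,238) and the lower end at (384,375). I'll check the grip with the wrist camera and measure the lean.

```bash
python3 - <<'E'
from h import *
im,d,s=snap('wrist','wrist9'); im2,_,_=snap('top','top9')
cv2.imwrite('pics/wrist9z.png',cv2.resize(cv2.cvtColor(im[130:330,160:360],cv2.COLOR_RGB2BGR),None,fx=3,fy=3,interpolation=cv2.INTER_CUBIC))
# expected projection of grasp point & vertical line in side
g=s['tcp_pos']+np.array([0,0,.019]); 
for dz in(.01,0,-.04,-.09): print(dz,(proj('side',g+[0,0,dz])-[140,60])*3)
E
```

```text
0.01 [385.47958006 222.66891625]
0 [385.56696838 237.06773953]
-0.04 [385.90843662 293.33087151]
-0.09 [386.31790303 360.79794557]
```

View pics/wrist9z.png

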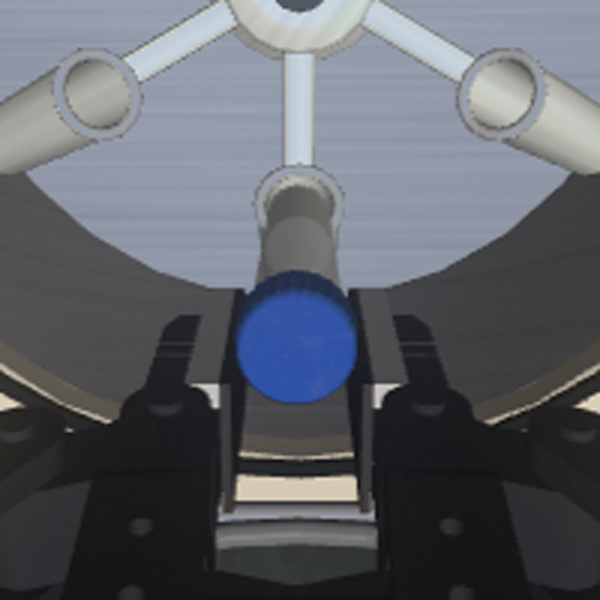

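```bash
python3 - <<'E'
from h import *
W=np.load('pics/wrist9.npz');S=np.load('pics/side9.npz');print(W['tcp'])
o,d=wray(259,242.7,W['tcp'],W['rot']);print('cap end by wrist depth',o+d*np.median(W['d'][238:248,254:264]))
h=cv2.cvtColor(S['im'],cv2.COLOR_RGB2HSV);m=((h[...,0]>100)&(h[...,0]<125)&(h[...,1]>110)).astype(np.uint8);m[:130]=0;m[150:]=0;m[:,:255]=0;m[:,275:]=0
n,l,s,c=cv2.connectedComponentsWithStats(m);i=1+np.argmax(s[1:,4]);print(c[i],s[i]);print(dep('side',*c[i],np.median(S['d'][l==i])))
b=S['im'][130:195,255:285]
# tube centreline in side picture: rows, bright pixels between u 255..285
for v in range(146,188,4):
    r=S['im'][v,258:282].mean(-1).astype(int); print(v,r)
for v in (150,160,170,180): print(v,[np.round(dep('side',u,v,S['d'][v,u]),3).tolist() for u in (263,265,267,269)])
E
```

```text
[0.59075406 0.26266322 0.16618206]
cap end by wrist depth [0.57963052 0.26233224 0.19198684]
[261.21818182 138.30909091] [258 134   7   9  55]
[0.57451756 0.26064587 0.18921417]
146 [ 42  70  71  94 107 120 119  88  95  79  36  15  15  18  17  11  23  89
 186 241 250 248 247 237]
150 [170 186 198 158 140 147 155 153 142 124 123 155 189 198 201 222 239 240
 242 240 239 237 240 240]
154 [109 110 108 102 115 124 131 134 135 133 121 112 133 130 134  89  50  70
  93 107 122 156 208 238]
158 [ 97  92  95  95 106 113 124 128 133 128 121 121 103  98  97 105 102  98
  99 114 102 103 110 124]
162 [ 92  95  94  94 100 121 140 153 156 158 154 138 102  91  90  90  85  91
  90  91  87  92  86  91]
166 [ 89  95  90  96  95 110 124 131 135 136 138 128 106  92  90  92  86  94
  90  90  92  85  90  88]
170 [ 93  94  89  93  92 104 118 131 135 136 134 132 122 100  89  88  88  83
  87  84  85  92  91  88]
174 [ 94  90  94  88  92  98 115 128 135 136 136 137 124  93  93  87  90  86
  85  84  82  86  84  87]
178 [ 92  93  94  89  90  94 103 124 129 130 131 130 129 161 156 112  82  85
  85  87  85  87  82  85]
182 [ 89  91  95  91  88  94 126 140 120 122 120 124 145 176 166 189 203 199
 171 124  81  86  84  85]
186 [100  92  95  94  83 131 200 211 195 161 124 110 119 133 142 149 158 161
 170 180 201 216 198 137]
150 [[0.577, 0.259, 0.165], [0.58, 0.256, 0.166], [0.581, 0.246, 0.168], [0.585, 0.246, 0.168]]
160 [[0.577, 0.259, 0.143], [0.581, 0.258, 0.143], [0.584, 0.255, 0.144], [0.589, 0.257, 0.142]]
170 [[0.578, 0.263, 0.12], [0.581, 0.259, 0.121], [0.584, 0.256, 0.122], [0.589, 0.256, 0.121]]
180 [[0.61, 0.354, 0.057], [0.582, 0.263, 0.097], [0.585, 0.257, 0.099], [0.59, 0.26, 0.097]]
```

```bash
python3 - <<'E'
import cv2
im=cv2.imread('pics/side9.png'); cv2.imwrite('pics/side9zz.png',cv2.resize(im[110:200,230:310],None,fx=6.6,fy=6.6,interpolation=cv2.INTER_CUBIC))
E
```

```text
(no output)
```

View pics/side9zz.png

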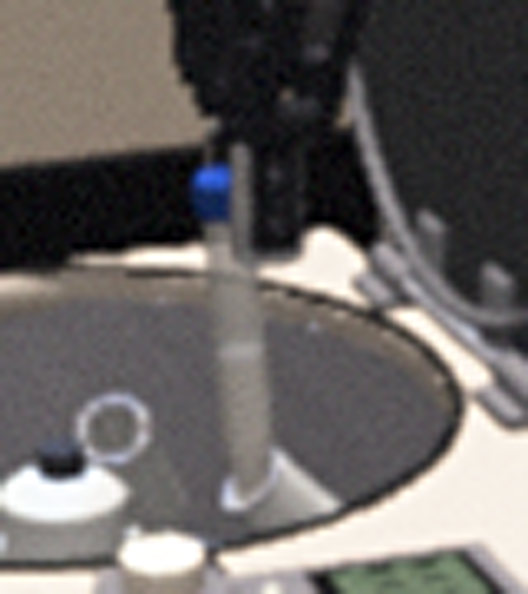

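```bash
python3 - <<'E'
from h import *
m=camera_model('wrist');f,cx,cy=K(m);T=np.linalg.inv(np.array(m['T_tool_cam']))
for x in (0,.011):
  for z in (-.03,-.026,-.019,-.01,0):
    c=T@[x,-.010,z,1]; print(x,z,(np.array([f*c[0]/c[2]+cx,f*c[1]/c[2]+cy])-[160,130])*3)
E
```

```text
0 -0.03 [237.83333577 414.58260827]
0 -0.026 [239.49779641 400.77815652]
0 -0.019 [242.19031855 378.44732392]
0 -0.01 [245.29351757 352.71048158]
0 0 [248.34315246 327.41788129]
0.011 -0.03 [236.39421852 351.05444529]
0.011 -0.026 [238.14134893 338.797077  ]
0.011 -0.019 [240.96230693 319.00604071]
0.011 -0.01 [244.20543934 296.2531493 ]
0.011 0 [247.38418178 273.95199949]
```

```bash
python3 - <<'E'
from h import *
for k in (4,5,6,7,8,9):
    S=np.load(f'pics/side{k}.npz');h=cv2.cvtColor(S['im'],cv2.COLOR_RGB2HSV);m=((h[...,0]>100)&(h[...,0]<125)&(h[...,1]>110)).astype(np.uint8);m[:130]=0;m[185:]=0;m[:,:234]=0;m[:,275:]=0
    n,l,s,c=cv2.connectedComponentsWithStats(m);i=1+np.argmax(s[1:,4]);g=S['tcp']+[0,0,.019]
    p=dep('side',*c[i],np.median(S['d'][l==i])); print(k,c[i],s[i],p.round(4),'grasp pt',g.round(4),'proj',proj('side',g).round(1), (p-g).round(4))
E
```

```text
4 [256.11594203 173.14492754] [252 169  10  10  69] [0.5624 0.2606 0.1163] grasp pt [0.5201 0.2658 0.2858] proj [232.3  91.4] [ 0.0423 -0.0052 -0.1695]
5 [256.13235294 173.07352941] [252 169  10  10  68] [0.5623 0.26   0.1167] grasp pt [0.5628 0.2633 0.167 ] proj [255.4 149.2] [-0.0005 -0.0033 -0.0503]
6 [252.53333333 173.26666667] [252 170   2   8  15] [0.5566 0.2665 0.1146] grasp pt [0.5677 0.2639 0.1132] proj [258.  173.6] [-0.0111  0.0026  0.0014]
7 [238.13333333 163.        ] [237 160   3   7  15] [0.5267 0.267  0.1412] grasp pt [0.5382 0.2648 0.1412] proj [243.9 162.7] [-0.0114  0.0023  0.0001]
8 [239.21052632 151.10526316] [238 148   3   8  19] [0.5296 0.266  0.1665] grasp pt [0.5416 0.2645 0.1657] proj [245.2 151. ] [-0.012   0.0015  0.0008]
9 [261.21818182 138.30909091] [258 134   7   9  55] [0.5745 0.2606 0.1892] grasp pt [0.5912 0.2627 0.1852] proj [268.7 139. ] [-0.0167 -0.002   0.004 ]
```

The cap has crept to the pads' −x edge while pivoting, about 11 mm off centre, which is a poor grip. I'll lay the tube back into its sleeve along the same path and grip it again, placed so the creep ends near the pad centre.

```bash
python3 -m crank '[{"dp":[-0.005,0.0002,-0.0005],"turn":0,"fingers":0.1},{"dp":[-0.0105,0.0004,-0.0015],"turn":0,"fingers":0.1},{"dp":[-0.0165,0.0007,-0.003],"turn":0,"fingers":0.1},{"dp":[-0.0225,0.0009,-0.0048],"turn":0,"fingers":0.1},{"dp":[-0.0275,0.0011,-0.0068],"turn":0,"fingers":0.1}]'
python3 -m crank '[{"dp":[-0.005,0.0002,-0.0023],"turn":0,"fingers":0.1},{"dp":[-0.0105,0.0004,-0.0053],"turn":0,"fingers":0.1},{"dp":[-0.0156,0.0006,-0.0086],"turn":0,"fingers":0.1},{"dp":[-0.020,0.0008,-0.012],"turn":0,"fingers":0.1},{"dp":[-0.0252,0.001,-0.0163],"turn":0,"fingers":0.1}]'
python3 - <<'E'
from h import *
im,d,s=snap('side','side10'); print(s['tcp_pos'],s['ee_rot'],s['grip_width'],s['force'])
cv2.imwrite('pics/side10z.png',cv2.resize(cv2.cvtColor(im[60:260,140:360],cv2.COLOR_RGB2BGR),None,fx=3,fy=3,interpolation=cv2.INTER_CUBIC))
E
```

```text
time: 10.3
tcp_pos: [0.5632, 0.2642, 0.1604]
ee_rot: [3.14, 0.005, 3.102]
force: [-0.7, -1.1, 7.7]
grip_width: 0.0186
time: 10.8
tcp_pos: [0.537, 0.2649, 0.1421]
ee_rot: [3.141, 0.001, 3.101]
force: [0.5, 0.5, 1.8]
grip_width: 0.0143
[0.53698586 0.26492781 0.14207729] [3.14127406e+00 1.27862552e-03 3.10142759e+00] 0.014274577117092187 [0.53668109 0.4912315  1.80721097]
```

View pics/side10z.png

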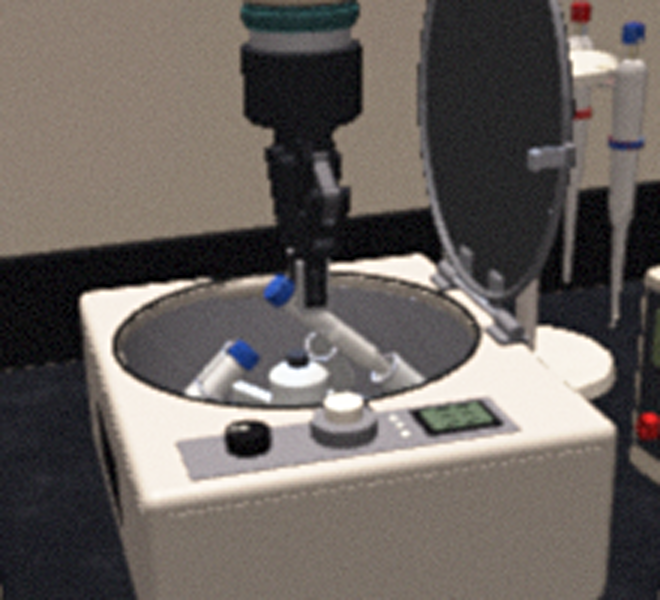

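```bash
python3 - <<'E'
from h import *
a=get_state();m=camera_model('side')
# side rays intersected with vertical plane of the tube: y = .264-.04*(x-.5665)
def onp(u,v):
    o,d=ray('side',u,v); n=np.array([.04,1,0]); k=.264+.04*.5665; t=(k-n@o)/(n@d); return o+t*d
for z in ((280,290),(312,318),(340,335),(375,360)):
    print(z,onp(140+z[0]/3,60+z[1]/3).round(4))
A=onp(140+280/3,60+290/3);B=onp(140+375/3,60+360/3);v=A-B;print(np.degrees(np.arctan2(-v[0],v[2])))
# sanity with initial balance/sample
A=onp(140+350/3,60+340/3);B=onp(140+385/3,60+370/3);v=A-B;print('start',A,np.degrees(np.arctan2(-v[0],v[2])))
E
```

```text
(280, 290) [0.517  0.266  0.1564]
(312, 318) [0.5383 0.2651 0.1338]
(340, 335) [0.5577 0.2644 0.1188]
(375, 360) [0.5826 0.2634 0.0968]
47.72530371468088
start [0.56476745 0.2640693  0.11419048] 43.96805066462418
```

The fingers now hold only the upper side of the body at a width of 14.3 mm. The tilt measures about 48° and the tip is just inside the sleeve. I'll slide the tube gently back down the sleeve before letting go.

```bash
python3 -m crank '[{"dp":[0.0025,-0.0001,-0.0025],"turn":0,"fingers":0.1},{"dp":[0.006,-0.0002,-0.006],"turn":0,"fingers":0.1},{"dp":[0.011,-0.0004,-0.011],"turn":0,"fingers":0.1},{"dp":[0.016,-0.0006,-0.016],"turn":0,"fingers":0.1},{"dp":[0.021,-0.0008,-0.021],"turn":0,"fingers":0.1}]'
python3 - <<'E'
from h import *
im,d,s=snap('side','side11'); print(s['tcp_pos'],s['ee_rot'],s['grip_width'],s['force'])
cv2.imwrite('pics/side11z.png',cv2.resize(cv2.cvtColor(im[60:260,140:360],cv2.COLOR_RGB2BGR),None,fx=3,fy=3,interpolation=cv2.INTER_CUBIC))
E
```

```text
time: 11.35
tcp_pos: [0.5586, 0.264, 0.1209]
ee_rot: [3.141, 0.0, 3.101]
force: [0.2, 0.5, 3.3]
grip_width: 0.0147
[0.55863709 0.26404075 0.12089056] [3.14129806e+00 4.99314457e-04 3.10117609e+00] 0.014681510806247636 [0.19854432 0.46873123 3.31176479]
```

View pics/side11z.png

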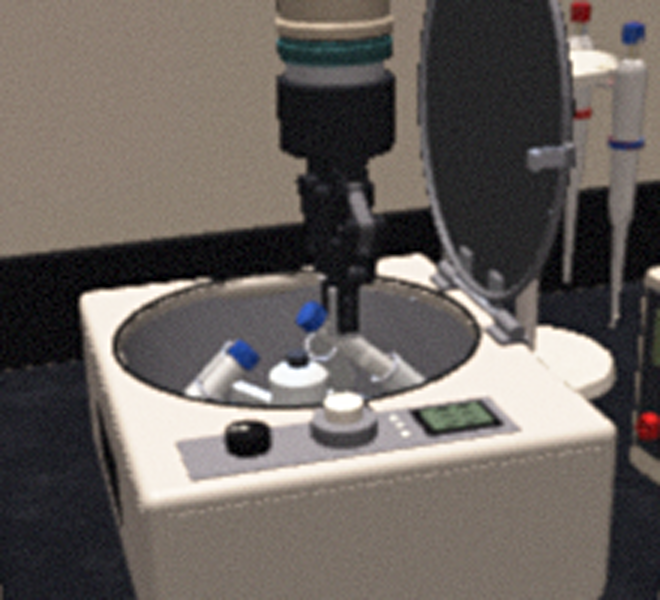

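The tube is about 35 mm back in the sleeve, with the cap at zoom (310,317). A bit further and I'll release it there.

```bash
python3 -m crank '[{"dp":[0.0035,-0.0001,-0.0035],"turn":0,"fingers":0.1},{"dp":[0.007,-0.0003,-0.007],"turn":0,"fingers":0.1},{"dp":[0.0105,-0.0004,-0.0105],"turn":0,"fingers":0.1},{"dp":[0.0105,-0.0004,-0.0105],"turn":0,"fingers":0.3},{"dp":[0.0105,-0.0004,-0.0105],"turn":0,"fingers":0.47}]'
python3 -m crank '[{"dp":[0,0,0.01],"turn":0,"fingers":0.47},{"dp":[-0.005,0,0.04],"turn":0,"fingers":0.47},{"dp":[-0.012,0,0.05],"turn":0,"fingers":0.47},{"dp":[-0.012,0,0.05],"turn":0,"fingers":0.47},{"dp":[-0.012,0,0.05],"turn":0,"fingers":0.47}]'
python3 - <<'E'
from h import *
im,d,s=snap('side','side12'); print(s['tcp_pos'],s['ee_rot'],s['grip_width'],s['force'])
snap('wrist','wrist12');print(get_state()['tcp_pos'])
cv2.imwrite('pics/side12z.png',cv2.resize(cv2.cvtColor(im[60:260,140:360],cv2.COLOR_RGB2BGR),None,fx=3,fy=3,interpolation=cv2.INTER_CUBIC))
E
```

```text
time: 11.9
tcp_pos: [0.5673, 0.2634, 0.1101]
ee_rot: [-3.141, -0.002, 3.101]
force: [-0.8, -0.0, 0.8]
grip_width: 0.0388
time: 12.4
tcp_pos: [0.5557, 0.2636, 0.1607]
ee_rot: [-3.142, -0.0, 3.102]
force: [-0.1, -0.4, 0.1]
grip_width: 0.0401
[0.55570335 0.26356712 0.16070626] [-3.14157285e+00 -6.11552141e-05  3.10167848e+00] 0.04009902166463507 [-0.14002487 -0.40834692  0.06578033]
[0.55553997 0.26340901 0.15975571]
```

View pics/side12z.png

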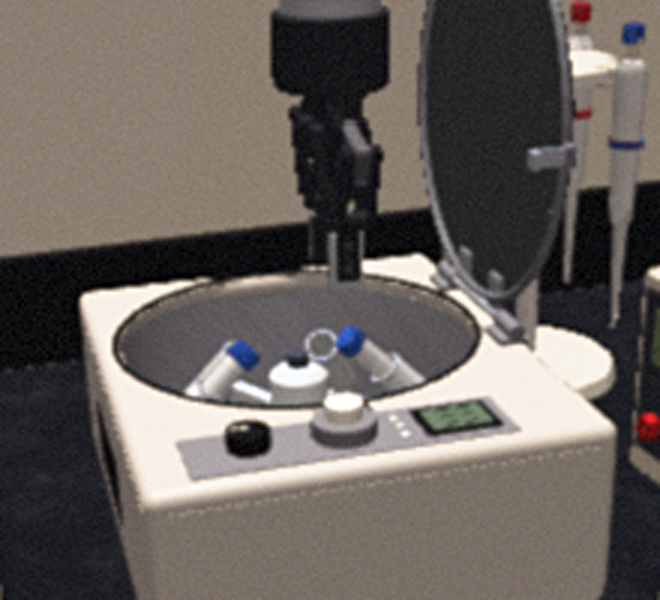

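View pics/wrist12.png

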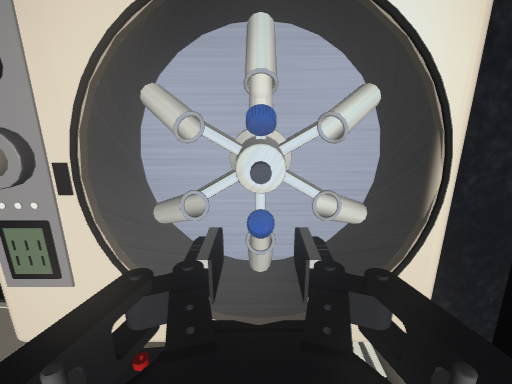

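The tube is back in its seat, with the cap at zoom (350,341), where it started. I'll measure again with the arm at rest.

```bash
python3 - <<'E'
from h import *
W=np.load('pics/wrist12.npz');h=cv2.cvtColor(W['im'],cv2.COLOR_RGB2HSV); m=((h[...,0]>100)&(h[...,0]<125)&(h[...,1]>110)).astype(np.uint8);m[:200]=0;m[250:]=0;m[:,:235]=0;m[:,290:]=0
n,l,s,c=cv2.connectedComponentsWithStats(m);i=1+np.argmax(s[1:,4]);print(W['tcp'],c[i],s[i])
def pt(u,v):
    o,d=wray(u,v,W['tcp'],W['rot']); return o+d*W['d'][v,u]
ys,xs=np.where(l==i);P=np.array([pt(x,y) for x,y in zip(xs,ys)]);P=P[(P[:,2]>.1)&(P[:,2]<.14)];print(np.percentile(P,[1,99],axis=0))
# end face: plane fit of points with normal (-.7,0,.7)
a=(-P[:,0]+P[:,2])*.7071; t=a.max(); F=P[a>np.percentile(a,95)-.0015]; print('end face centre',F.mean(0),len(F), 'extent',F.min(0),F.max(0))
E
```

```text
[0.55556047 0.26344367 0.16008988] [260.21890547 223.41127695] [247 210  27  28 603]
[[0.55577087 0.25423244 0.11202779]
 [0.57410131 0.27260152 0.12410645]]
end face centre [0.56187466 0.26308468 0.11835711] 382 extent [0.55543411 0.25450977 0.11172801] [0.5685946  0.27274919 0.1246569 ]
```

```bash
python3 -m crank '[{"dp":[0.0065,-0.0004,-0.02],"turn":0,"fingers":0.47},{"dp":[0.0065,-0.0004,-0.04],"turn":0,"fingers":0.47},{"dp":[0.0065,-0.0004,-0.055],"turn":0,"fingers":0.47},{"dp":[0.0065,-0.0004,-0.065],"turn":0,"fingers":0.47},{"dp":[0.0065,-0.0004,-0.065],"turn":0,"fingers":0.47}]'
python3 -m crank '[{"dp":[0,0,0],"turn":0,"fingers":0.4},{"dp":[0,0,0],"turn":0,"fingers":0.25},{"dp":[0,0,0],"turn":0,"fingers":0.05},{"dp":[0,0,0],"turn":0,"fingers":0.05},{"dp":[0,0,0],"turn":0,"fingers":0.05}]' 50
python3 - <<'E'
from h import *
snap('wrist','wrist13');im,d,s=snap('side','side13'); print(s['tcp_pos'],s['ee_rot'],s['grip_width'],s['force'])
W=np.load('pics/wrist13.npz')['im'];cv2.imwrite('pics/wrist13z.png',cv2.resize(cv2.cvtColor(W[130:330,160:360],cv2.COLOR_RGB2BGR),None,fx=3,fy=3,interpolation=cv2.INTER_CUBIC))
E
```

```text
time: 13.0
tcp_pos: [0.5614, 0.2627, 0.0935]
ee_rot: [-3.14, -0.004, 3.101]
force: [-0.3, -0.2, -0.1]
grip_width: 0.0404
time: 13.5
tcp_pos: [0.5632, 0.2636, 0.0966]
ee_rot: [3.141, 0.001, 3.101]
force: [-1.1, 0.9, 1.7]
grip_width: 0.0181
[0.5631605  0.26358381 0.09660006] [3.14068513e+00 1.44186302e-03 3.10144006e+00] 0.018494699861236724 [-0.01810087  0.59450684  2.65464689]
```

View pics/wrist13z.png

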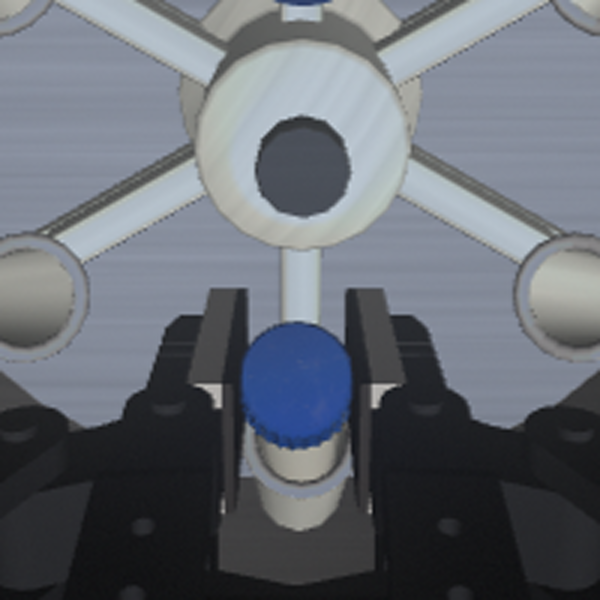

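The wrist view shows the cap well inside the pads, its end face at zoom (297,385) and pad edges at v≈290. I'll draw it out again, then pivot in smaller steps.

```bash
python3 -m crank '[{"dp":[-0.0057,0.0002,0.0057],"turn":0,"fingers":0.05},{"dp":[-0.0113,0.0005,0.0113],"turn":0,"fingers":0.05},{"dp":[-0.017,0.0007,0.017],"turn":0,"fingers":0.05},{"dp":[-0.0226,0.0009,0.0226],"turn":0,"fingers":0.05},{"dp":[-0.0283,0.0011,0.0283],"turn":0,"fingers":0.05}]'
python3 -m crank '[{"dp":[-0.0067,0.0003,0.0067],"turn":0,"fingers":0.05},{"dp":[-0.0132,0.0005,0.0132],"turn":0,"fingers":0.05},{"dp":[-0.0085,0.0003,0.0187],"turn":0,"fingers":0.05},{"dp":[-0.0032,0.0001,0.0238],"turn":0,"fingers":0.05},{"dp":[0.0017,-0.0001,0.0279],"turn":0,"fingers":0.05}]'
cat > look.py <<'E'
import sys
from h import *
k=sys.argv[1]
im,d,s=snap('side','side'+k); print(s['tcp_pos'],s['ee_rot'],s['grip_width'],s['force'])
w,_,_=snap('wrist','wrist'+k)
a=cv2.resize(im[100:200,190:310],None,fx=4,fy=4,interpolation=cv2.INTER_CUBIC);b=cv2.resize(w[160:300,200:320],None,fx=400/140,fy=400/140,interpolation=cv2.INTER_CUBIC)
cv2.imwrite(f'pics/both{k}.png',cv2.cvtColor(cv2.hconcat([a,b[:,:310]]),cv2.COLOR_RGB2BGR))
E
python3 look.py 14
```

```text
time: 14.1
tcp_pos: [0.5336, 0.2642, 0.1247]
ee_rot: [-3.141, -0.0, 3.102]
force: [0.1, 1.1, 0.9]
grip_width: 0.0184
time: 14.6
tcp_pos: [0.5355, 0.2641, 0.1519]
ee_rot: [-3.141, -0.003, 3.101]
force: [-2.8, 0.6, -2.0]
grip_width: 0.0187
[0.53545761 0.26411028 0.15194045] [-3.14116453e+00 -2.80321267e-03  3.10126941e+00] 0.018675792401400472 [-2.80192375  0.60709106 -1.98855441]
```

View pics/both14.png

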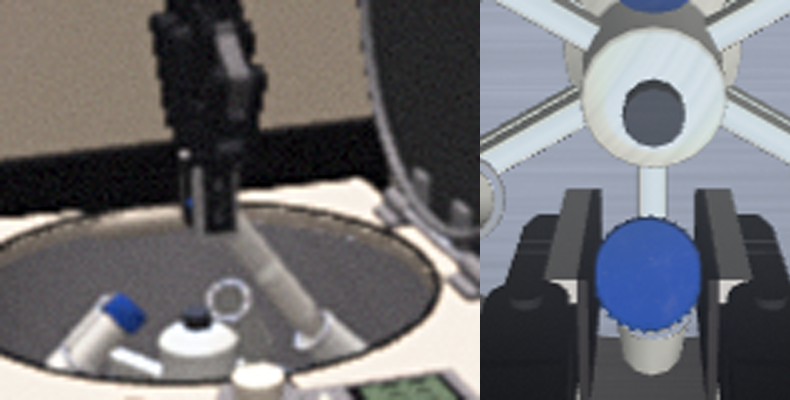

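The side view shows the tube steeper, with its tip under the lip at about (315,340). In the wrist view the cap is still well within the pads. I'll continue.

```bash
python3 -m crank '[{"dp":[0.0052,-0.0002,0.0037],"turn":0,"fingers":0.05},{"dp":[0.0106,-0.0004,0.0071],"turn":0,"fingers":0.05},{"dp":[0.0162,-0.0006,0.0101],"turn":0,"fingers":0.05},{"dp":[0.0213,-0.0008,0.0123],"turn":0,"fingers":0.05},{"dp":[0.0213,-0.0008,0.0123],"turn":0,"fingers":0.05}]'
python3 look.py 15
```

```text
time: 15.2
tcp_pos: [0.5588, 0.2635, 0.1646]
ee_rot: [3.141, 0.002, 3.101]
force: [-1.1, -0.1, -1.4]
grip_width: 0.0181
[0.55878793 0.2634563  0.16464806] [3.14110242e+00 1.60673161e-03 3.10100278e+00] 0.018115743676699877 [-1.05538571 -0.11255124 -1.44140513]
```

View pics/both15.png

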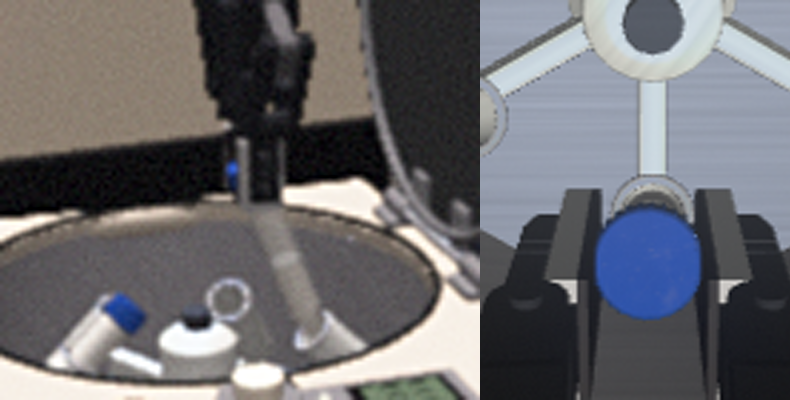

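```bash
python3 -m crank '[{"dp":[0.0052,-0.0002,0.0019],"turn":0,"fingers":0.05},{"dp":[0.0105,-0.0004,0.0036],"turn":0,"fingers":0.05},{"dp":[0.016,-0.0006,0.0049],"turn":0,"fingers":0.05},{"dp":[0.022,-0.0009,0.006],"turn":0,"fingers":0.05},{"dp":[0.022,-0.0009,0.006],"turn":0,"fingers":0.05}]'
python3 look.py 16
```

```text
time: 15.8
tcp_pos: [0.5808, 0.2626, 0.1706]
ee_rot: [3.141, 0.002, 3.101]
force: [-1.6, 0.3, -0.8]
grip_width: 0.0182
[0.58082297 0.26259872 0.17057288] [3.14102588e+00 1.60661534e-03 3.10104682e+00] 0.0181534837732165 [-1.63770525  0.2633661  -0.82257351]
```

View pics/both16.png

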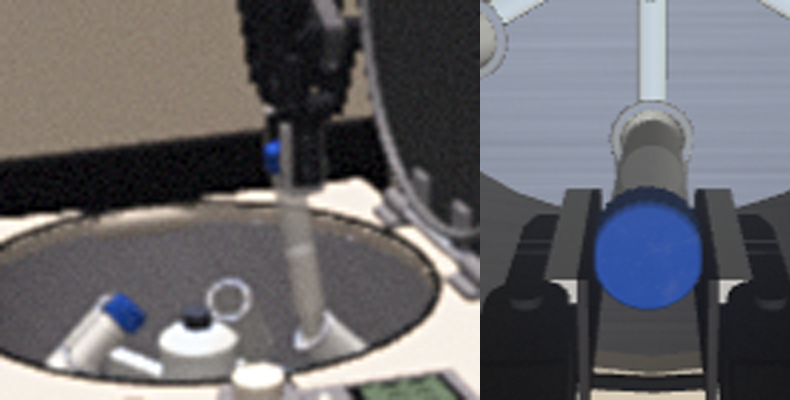

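```bash
cat > lean.py <<'E'
import sys
from h import *
S=np.load(f'pics/side{sys.argv[1]}.npz');g=S['im'].astype(float).mean(-1);v0,v1,u0,u1=map(int,sys.argv[2:6])
y0=float(S['tcp'][1])
C=[]
for v in range(v0,v1):
    r=g[v,u0:u1]; bg=np.median(r); w=np.clip(r-bg-12,0,None); 
    c=(w*np.arange(u0,u1)).sum()/w.sum(); C.append((c,v))
C=np.array(C); P=np.array([(lambda od: od[0]+od[1]*(y0-od[0][1])/od[1][1])(ray('side',u,v)) for u,v in C])
l=cv2.fitLine(P[:,[0,2]].astype(np.float32),cv2.DIST_HUBER,0,.01,.01).ravel(); print(C[::5].round(1).tolist(),P[0],P[-1],'lean deg (cap towards -x +)',np.degrees(np.arctan2(-l[0],l[1]))%180)
E
python3 lean.py 16 156 178 252 282
```

```text
[[264.2, 156.0], [265.0, 161.0], [265.8, 166.0], [266.0, 171.0], [264.0, 176.0]] [0.58121601 0.26259872 0.15034222] [0.58614439 0.26259872 0.10331503] lean deg (cap towards -x +) 174.19353
```

```bash
python3 lean.py 16 155 172 256 276;python3 lean.py 16 157 168 256 278; python3 lean.py 9 157 172 256 280
```

```text
[[263.9, 155.0], [264.9, 160.0], [265.4, 165.0], [266.0, 170.0]] [0.5805116  0.26259872 0.15259143] [0.58528696 0.26259872 0.11689064] lean deg (cap towards -x +) 7.395645
[[264.3, 157.0], [264.7, 162.0], [265.5, 167.0]] [0.58122459 0.26259872 0.14818176] [0.58382745 0.26259872 0.12597296] lean deg (cap towards -x +) 6.630142
[[266.0, 157.0], [266.3, 162.0], [266.5, 167.0]] [0.58511441 0.26266369 0.14763288] [0.58755761 0.26266369 0.1165317 ] lean deg (cap towards -x +) 4.166519
```

The lean is now about 7°, and the cap is still within the pads at wrist v≈250, against the pad edge at ≈190–236. One small last push, then I lift.

```bash
python3 -m crank '[{"dp":[0.0015,0,0.0003],"turn":0,"fingers":0.05},{"dp":[0.003,0,0.0005],"turn":0,"fingers":0.05},{"dp":[0.003,0,0.004],"turn":0,"fingers":0.05},{"dp":[0.003,0,0.010],"turn":0,"fingers":0.05},{"dp":[0.003,0,0.018],"turn":0,"fingers":0.05}]'
python3 look.py 17
```

```text
time: 16.4
tcp_pos: [0.5833, 0.2625, 0.189]
ee_rot: [3.141, 0.002, 3.102]
force: [0.2, 0.2, -0.0]
grip_width: 0.018
[0.583283   0.26250839 0.18895808] [3.14148110e+00 2.00692422e-03 3.10150200e+00] 0.01801397319599711 [ 0.17201641  0.17966316 -0.04249641]
```

View pics/both17.png

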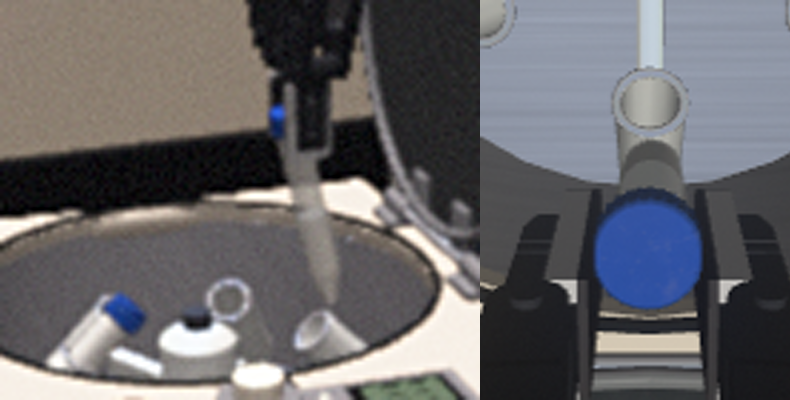

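```bash
python3 lean.py 17 153 168 258 282; python3 - <<'E'
import cv2
im=cv2.imread('pics/side17.png'); cv2.imwrite('pics/side17zz.png',cv2.resize(im[105:195,230:310],None,fx=6.6,fy=6.6,interpolation=cv2.INTER_CUBIC))
from h import *
for n,(u,v) in dict(cap=(278,120),mid=(313,215),tip=(329,298)).items():
    o,d=ray('side',190+u/4,100+v/4); print(n,o+d*(.2625-o[1])/d[1])
E
```

```text
[[278.7, 153.0], [270.0, 158.0], [270.4, 163.0]] [0.61271844 0.26250839 0.15266217] [0.59580085 0.26250839 0.12428211] lean deg (cap towards -x +) 176.56406
cap [0.57180442 0.2625     0.20609547]
mid [0.58990778 0.2625     0.15406375]
tip [0.59850887 0.2625     0.10711649]
```

View pics/side17zz.png

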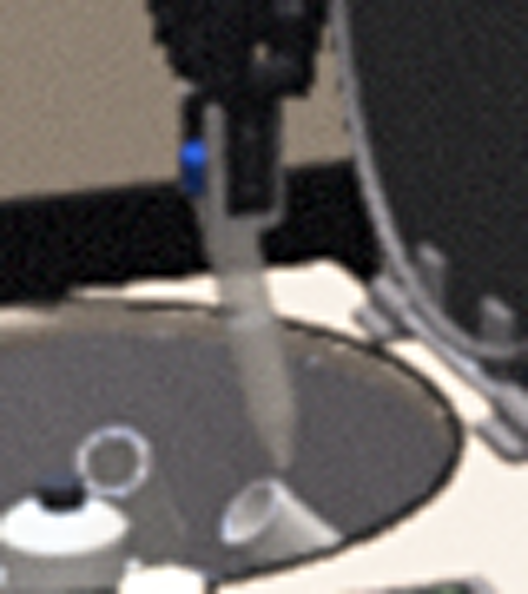

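```bash
python3 - <<'E'
from h import *
m=camera_model('wrist');f,cx,cy=K(m);T=np.array(m['T_tool_cam'])
for k in (13,14,15,16,17,9):
    W=np.load(f'pics/wrist{k}.npz');h=cv2.cvtColor(W['im'],cv2.COLOR_RGB2HSV);M=((h[...,0]>100)&(h[...,0]<125)&(h[...,1]>110)).astype(np.uint8);M[:200]=0;M[290:]=0;M[:,:235]=0;M[:,290:]=0
    n,l,s,c=cv2.connectedComponentsWithStats(M);i=1+np.argmax(s[1:,4]);ys,xs=np.where(l==i);d=W['d'][ys,xs]
    P=(T[:3,:3]@np.stack([(xs-cx)/f*d,(ys-cy)/f*d,d])).T+T[:3,3]
    ok=(P[:,2]<-.005)&(P[:,2]>-.06);P=P[ok]
    # largest plane: end face via robust svd (few iterations)
    Q=P
    for _ in range(8):
        c0=Q.mean(0);nrm=np.linalg.svd(Q-c0)[2][2];r=np.abs((P-c0)@nrm);Q=P[r<max(.0008,np.percentile(r,60)*.9)]
    nrm*=-np.sign(nrm[2]); print(k,'tool-frame end face',(Q.mean(0)*1000).round(1),'normal',nrm.round(3),'tilt',np.degrees(np.arctan2(nrm[0],-nrm[2])).round(1),np.degrees(np.arctan2(nrm[1],-nrm[2])).round(1),len(Q),len(P))
E
```

```text
13 tool-frame end face [  1.5  -1.  -21.3] normal [ 0.7    0.    -0.715] tilt 44.4 0.0 864 1278
14 tool-frame end face [  2.   -1.1 -21.5] normal [ 0.557 -0.021 -0.83 ] tilt 33.9 -1.4 910 1201
15 tool-frame end face [  4.1  -1.1 -21.7] normal [ 0.368 -0.003 -0.93 ] tilt 21.6 -0.2 928 1214
16 tool-frame end face [  5.7  -1.1 -22.5] normal [ 0.16  -0.023 -0.987] tilt 9.2 -1.3 898 1284
17 tool-frame end face [  6.   -1.1 -22.5] normal [ 0.218 -0.016 -0.976] tilt 12.6 -0.9 925 1282
9 tool-frame end face [  9.5  -1.1 -25.7] normal [ 0.094  0.003 -0.996] tilt 5.4 0.2 978 1436
```

The end-face fit from the wrist depth gives a lean of 12.6° with the cap 4.7 mm off the pad centre. The grip is fine, but the lean exceeds the 0.2 rad limit. I'll dip the tip back inside the lip and push a little past upright.

```bash
cat > tilt.py <<'E'
import sys
from h import *
k=sys.argv[1]
snap('wrist','wrist'+k);s=get_state();print(s['tcp_pos'],s['force'],s['grip_width'],s['time'])
m=camera_model('wrist');f,cx,cy=K(m);T=np.array(m['T_tool_cam'])
W=np.load(f'pics/wrist{k}.npz');h=cv2.cvtColor(W['im'],cv2.COLOR_RGB2HSV);M=((h[...,0]>100)&(h[...,0]<125)&(h[...,1]>110)).astype(np.uint8);M[:200]=0;M[290:]=0;M[:,:235]=0;M[:,290:]=0
n,l,st,c=cv2.connectedComponentsWithStats(M);i=1+np.argmax(st[1:,4]);ys,xs=np.where(l==i);d=W['d'][ys,xs]
P=(T[:3,:3]@np.stack([(xs-cx)/f*d,(ys-cy)/f*d,d])).T+T[:3,3]
P=P[(P[:,2]<-.005)&(P[:,2]>-.06)];Q=P
for _ in range(8):
    c0=Q.mean(0);nrm=np.linalg.svd(Q-c0)[2][2];r=np.abs((P-c0)@nrm);Q=P[r<max(.0008,np.percentile(r,60)*.9)]
nrm*=-np.sign(nrm[2]);e=Q.mean(0);R=Ro.from_euler('xyz',W['rot']).as_matrix()
print('cap centre tool mm',((e-.006*nrm)*1000).round(1),'tilt',np.degrees(np.arctan2(nrm[0],-nrm[2])).round(1),np.degrees(np.arctan2(nrm[1],-nrm[2])).round(1))
print('world end',(W['tcp']+R@e).round(4),'mid',(W['tcp']+R@(e-.054*nrm)).round(4),'tip',(W['tcp']+R@(e-.108*nrm)).round(4))
E
python3 -m crank '[{"dp":[-0.007,0.0003,0],"turn":0,"fingers":0.05},{"dp":[-0.013,0.0005,0],"turn":0,"fingers":0.05},{"dp":[-0.013,0.0005,-0.008],"turn":0,"fingers":0.05},{"dp":[-0.013,0.0005,-0.017],"turn":0,"fingers":0.05},{"dp":[-0.013,0.0005,-0.017],"turn":0,"fingers":0.05}]'
python3 tilt.py 18
```

```text
time: 17.0
tcp_pos: [0.5683, 0.2627, 0.1692]
ee_rot: [-3.14, -0.003, 3.101]
force: [-0.8, 1.3, -0.7]
grip_width: 0.0181
[0.56878715 0.26278245 0.16991111] [0.22576861 0.03353322 0.35997243] 0.018036410824657283 17.05
cap centre tool mm [  4.8  -0.9 -16.6] tilt 12.4 -0.5
world end [0.5622 0.262  0.1917] mid [0.5737 0.262  0.1389] tip [0.5851 0.2619 0.0862]
```

```bash
python3 -m crank '[{"dp":[0.007,-0.0003,0.0005],"turn":0,"fingers":0.05},{"dp":[0.014,-0.0006,0.001],"turn":0,"fingers":0.05},{"dp":[0.020,-0.0008,0.0015],"turn":0,"fingers":0.05},{"dp":[0.025,-0.001,0.002],"turn":0,"fingers":0.05},{"dp":[0.025,-0.001,0.002],"turn":0,"fingers":0.05}]'
python3 tilt.py 19
```

```text
time: 17.55
tcp_pos: [0.5952, 0.2619, 0.1731]
ee_rot: [3.142, 0.0, 3.101]
force: [-2.3, 1.4, -0.4]
grip_width: 0.0186
[0.59477891 0.26195829 0.17310336] [-2.49182054  0.47555455 -0.50074446] 0.018396391755745017 17.6
cap centre tool mm [  6.6  -1.1 -17.3] tilt 0.7 -1.0
world end [0.5885 0.2609 0.1963] mid [0.5892 0.2619 0.1424] tip [0.5899 0.2628 0.0884]
```

```bash
python3 -m crank '[{"dp":[0.002,0,0],"turn":0,"fingers":0.05},{"dp":[0.002,0,0],"turn":0,"fingers":0.05},{"dp":[-0.002,0,0.001],"turn":0,"fingers":0.05},{"dp":[-0.004,0,0.005],"turn":0,"fingers":0.05},{"dp":[-0.004,0,0.012],"turn":0,"fingers":0.05}]'
python3 tilt.py 20
```

```text
time: 18.1
tcp_pos: [0.5905, 0.2621, 0.1857]
ee_rot: [3.142, 0.001, 3.102]
force: [0.2, 0.2, 0.0]
grip_width: 0.0187
[0.59176283 0.26240249 0.18767532] [ 0.15139314 -0.10222456  0.55028419] 0.017962916529965657 18.15
cap centre tool mm [  6.4  -1.  -17.3] tilt 5.7 -0.5
world end [0.5834 0.2613 0.209 ] mid [0.5889 0.2616 0.1553] tip [0.5943 0.2618 0.1016]
```

The tube is free and leaning 5.7° (0.10 rad), with a stable grip. I'll lift it to about 0.265 m.

```bash
python3 -m crank '[{"dp":[0,0,0.008],"turn":0,"fingers":0.05},{"dp":[-0.002,0,0.02],"turn":0,"fingers":0.05},{"dp":[-0.005,0,0.034],"turn":0,"fingers":0.05},{"dp":[-0.008,0,0.048],"turn":0,"fingers":0.05},{"dp":[-0.010,0,0.06],"turn":0,"fingers":0.05}]'
python3 -m crank '[{"dp":[-0.002,0,0.012],"turn":0,"fingers":0.05},{"dp":[-0.004,0,0.024],"turn":0,"fingers":0.05},{"dp":[-0.006,0,0.036],"turn":0,"fingers":0.05},{"dp":[-0.008,0,0.046],"turn":0,"fingers":0.05},{"dp":[-0.009,0,0.050],"turn":0,"fingers":0.05}]'
python3 -m crank '[{"dp":[0,0,0],"turn":0,"fingers":0.05},{"dp":[0,0,0],"turn":0,"fingers":0.05},{"dp":[0,0,0],"turn":0,"fingers":0.05},{"dp":[0,0,0],"turn":0,"fingers":0.05},{"dp":[0,0,0],"turn":0,"fingers":0.05}]'
python3 tilt.py 21; python3 - <<'E'
from h import *
im,_,_=snap('side','side21');cv2.imwrite('pics/side21z.png',cv2.resize(cv2.cvtColor(im[60:260,140:360],cv2.COLOR_RGB2BGR),None,fx=3,fy=3,interpolation=cv2.INTER_CUBIC))
def blue(im):
    h=cv2.cvtColor(im,cv2.COLOR_RGB2HSV);return ((h[...,0]>100)&(h[...,0]<125)&(h[...,1]>110)).astype(np.uint8)
for k in (4,21):
    m=blue(np.load(f'pics/side{k}.npz')['im']);m[:165]=0;m[190:]=0;m[:,:210]=0;m[:,232:]=0
    n,l,s,c=cv2.connectedComponentsWithStats(m);print('balance cap px',c[1+np.argmax(s[1:,4])])
E
```

```text
time: 18.65
tcp_pos: [0.5805, 0.2622, 0.2474]
ee_rot: [3.141, 0.002, 3.101]
force: [1.5, -0.0, 0.5]
grip_width: 0.0182
time: 19.15
tcp_pos: [0.5717, 0.2622, 0.2969]
ee_rot: [3.141, 0.002, 3.101]
force: [-0.3, -0.4, -0.0]
grip_width: 0.0182
time: 19.65
tcp_pos: [0.5713, 0.262, 0.2948]
ee_rot: [-3.141, -0.001, 3.101]
force: [-0.2, 0.5, 0.0]
grip_width: 0.0182
[0.57139202 0.26200324 0.29497469] [ 0.43470594 -0.81490952 -0.82776251] 0.018697841527497 19.7
cap centre tool mm [  6.5  -0.9 -17.3] tilt 5.7 -0.3
world end [0.5643 0.2613 0.3181] mid [0.5696 0.2614 0.2643] tip [0.5749 0.2614 0.2106]
balance cap px [220.91071429 177.83928571]
balance cap px [220.85964912 177.77192982]
```

View pics/side21z.png

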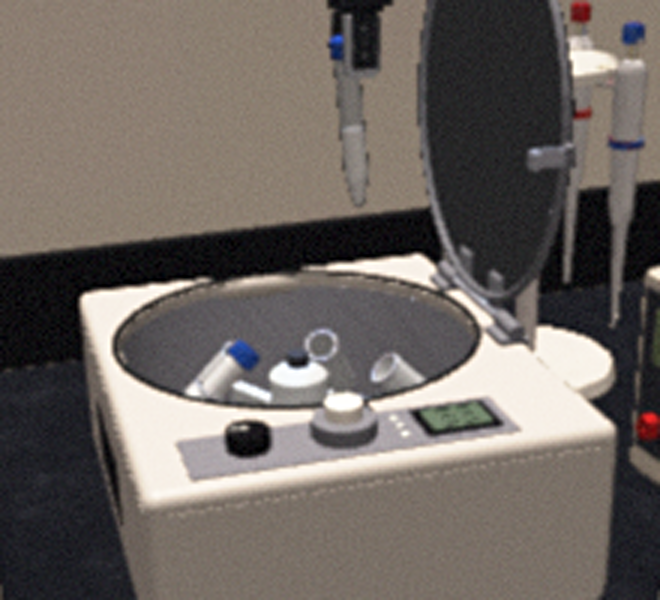

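The side view shows the tube hanging nearly upright, cap at zoom (337,47) and tip at (358,203). It is well above the empty far sleeve at (390,370). The lid is open, the button is up at (343,405) and the balance cap hasn't moved. I'm handing in.

```bash
python3 -c "
from bench import *
print(job_done()); s=get_state(); print(s['time'],s['tcp_pos'],s['grip_width'])"
```

```text
the job is handed in; nothing more can be done
None
the job is handed in; nothing more can be done
```

I pressed the release button down (about 25 N at the bottom), let it up, and the lid sprang open. The sample tube is now held upright, cap on top, above the centrifuge, and the job is handed in at about 19.7 s of 48 s; it reported no verdict.

**First draw undone:** on my first try the cap slid to the edge of the finger pads while the tube turned upright against the sleeve's lip. As I laid the tube back, the fingers slipped onto its body and its tilt reached about 48°, under the 65° limit. I put it fully back in its sleeve and gripped it again.

**Second draw:** this time the tube came free leaning 12.6°, over the allowed 0.2 rad (about 11.5°). I dipped the tip back against the lip once, pushed it just past upright, and lifted it.

**Last checks before handing in:**
- **Tube:** it leans 5.7° (0.10 rad). Its middle is at z 0.264 m and its tip at 0.211 m, about 85 mm above the deck. Nothing touches it but the fingers.
- **Grip:** the reading was steady at about 18 mm, and the lean did not change during the lift. The cap sits about 6.5 mm off the pad centre, with 4–5 mm of pad left beyond it.
- **Lid, button and balance tube:** the camera shows the lid open and the button up. The balance tube's cap is within 0.1 px of where it was just after the lid opened.

I judged the button press and the lid angle from force readings and pictures, as the state does not report them directly.

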